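Proof-press a kiln bar and file it as tested

ROBOT

A 7-joint arm with a two-finger parallel gripper is mounted at the origin on the work surface. World frame = base frame: x ahead of the robot, y to its left, z up, the work surface at z = 0. Lengths are in m, angles in rad, forces in N, time in s.
With the tool pointing down it reaches from about 0.4 to 0.875 m from the base axis. Payload 19.3 kg.
Tool frame: the origin (TCP) lies at the very end of the fingers, on their centre line; the grasp point (between the pads) lies bot.tcp_to_grasp behind it (bot.tcp_to_grasp is the distance from the TCP to the grasp point, in m); z points along the fingers, y is the direction in which the jaws open and shut (so a half turn about z gives the same grasp; the last joint's range is limited). The gripper opens to 85 mm and grips with 20 to 120 N. Pads are 22 mm wide; open, the fingers measure 114 mm over their backs; the gripper's body (76 mm by 85 mm) begins 54 mm behind the grasp point. The pads swing forward as they close: fully open they stand 13 mm farther back than shut.
Start: joints at [1.223, 0.521, -0.036, 1.599, 0.021, 1.021, -0.113], TCP at [0.171, -0.601, 0.231] pointing down, gripper open.
Joint ranges: [-2.91, 2.91], [-0.3, 2.13], [-1.5, 1.42], [0.17, 2.43], [-1.26, 4.41], [0.16, 1.93], [-2.52, 2.52]. Speed limits (rad/s): [1.89, 1.89, 2.39, 2.39, 3.01, 3.01, 3.01].

INTERFACE

Orientations are given as [roll, pitch, yaw] about the fixed x, y, z axes, in that order (R = Rz(yaw) Ry(pitch) Rx(roll)).
In Python, from workcell import bot gives the robot as it stands.
- The arm moves only by the tool servo_tool, never from a script. Its argument "targets" is a list of rows, each a list of 2 entries, a list of its own where there are three numbers: the shift along the tool's x, y, z in units of 0.05 m (1.0 is 0.05 m), then the turn about the tool's z in units of 5 degrees (1.0 is 5 degrees). A call has 1 to 12 rows; each row shifts and turns the commanded pose from where the row before left it, along the tool's axes as they then stand; what a row does not reach is not made up. A row lasts 1/8 s, in which the tool goes at most 62.5 mm and 10.7 degrees, less where a joint would pass 70% of its speed; a pose out of reach is approached as far as the arm can. A call with a number of a shift or a turn outside -1 to 1 is refused whole. A call with a gripper value outside its range is refused whole. "gripper" is the opening, from -1 (shut) to 1 (fully open), so that 0 is half open, set as the call begins (left out, the last holds). The fingers move at their own pace and stop on an object; "newtons" is the grip in N (left out, the last holds). Time passes only in rows, so rows that do not move let the fingers close. It gives the time, the measured TCP pose, the force and the opening at its end, in the units of the state.
- bot.observe(): the state, without advancing time (a new reading comes with each control period).
- bot.grab_frame(name): name is "scene" or "top" or "wrist"; returns the picture (480x640x3 uint8, blue, green, red); there is no depth.
- bot.get_calibration(name): a dict with "fx", "fy", "cx", "cy" (pixels), "pose" (4x4, takes a point from camera to world coordinates). Camera axes: x right, y up, looking along -z (the intrinsics and any distortion apply to the point x, -y, -z); pixel columns grow to the right and rows downward; lengths in m; the calibration is good to about 2 mm. A picture is of the moment at which its call begins: read the wrist's pose just before it. get_calibration takes no time and is no camera call; for the wrist camera it gives the pose at the moment of the call.
- bot.job_done(): hands the job in, once; it reports no verdict.
The state is a dict: "clock": time; "qpos": joint angles; "qd": joint speeds; "joint_efforts": joint torques, N m; "position": TCP position; "tool_rot": TCP orientation; "force": force on the tool from outside, world axes, zero at the start; "moment": the same for the moment, N m; "grip_width": finger opening in m.
Only numpy, scipy, OpenCV 4.12 (cv2) and the standard library are available. Lean on these libraries where they do the work, as an engineer would, in place of code of your own. Each camera call takes 0.05 s, during which the arm holds its last target.

TASK

Take the kiln bar from the grey rack and lay it centred across the press's two steel supports, under the orange nose, and let go. Pull the red lever down to the end of its stroke so that the nose bears on the bar, keep it there about half a second, then ease it slowly back up to its rest without letting it fly. Then put the bar in the green rack, blue end first, with all the blue paint under the roof; never drop the bar, and leave the bowl, the cup and the jar where they are.

Things in the scene. Friction and masses are not known exactly. Their poses are not given: they have to be found in the camera images.
- bar: Fired-clay kiln bar, cream, 220 x 30 x 22 mm (x, y, z), 0.14 to 0.28 kg, one end painted blue over 60 mm. Origin: centre of its underside; x runs from the blue end (-x) to the bare end (+x), z up. At first it lies in the grey rack, blue end sticking out, about 80 mm of its bare end under the roof: it must be slid out 85 to 95 mm along the rack's -x before it can be lifted.
- bar_blue_end (a point): Centre of the bar's blue end face (bar x = -110 mm, 11 mm above its underside).
- bar_bare_end (a point): Centre of the bar's bare end face (bar x = +110 mm, 11 mm above its underside).
- untested_rack: Grey rack, fixed, where the bar starts. Origin on the table; x points into the rack. Wooden ledge, 80 mm wide, top at z = 25 mm, from x = -70 to +90 mm. From x = 0 (its open mouth) to +90 it is covered by a sleeve: inner width 60 mm (y -30 to +30), inner height 40 mm (z 25 to 65), roof top at z = 73 mm, side walls 10 mm, back wall's inner face at x = +84 mm.
- tested_rack: Lime-green rack, fixed, where the bar must end; same shape, sizes and axes as the grey rack. The racks stand left and right of the press and may be swapped.
- press: Grey hand-lever proof press, fixed. Origin on the table straight below the nose; x points from the lever side to the column, z up. Base plate x -80 to +130, y -75 to +75, 15 mm high. Head over the nose: x -20 to +75, y -20 to +20, z 170 to 215 mm. Column: x 70 to 120, y -25 to +25, up to z = 245 mm.
- press_seat (a point): Midway between the tops of the two steel supports (at press y = +40 and -40 mm, each 40 mm along x, 12 mm along y, tops 60 mm above the table); axes as the press. The centre of the bar's underside belongs here, the bar along the press's y, either way round; its ends stick out on both sides and can be gripped there, 75 mm from the middle, clear of the head.
- lever_pivot (a point): Pivot axis of the lever: at x = +55 mm, z = 235 mm in the press frame; the axis runs along the press's y.
- lever_grip (a point): Middle of the lever's red round grip (30 mm thick, 90 mm long along the lever), 230 mm from the pivot on the press's -x side. At rest the lever slopes up 0.35 rad from level to the grip, about 314 mm above the table; at the end of the stroke down 0.41 rad, about 143 mm. It can be pinched from above across its thickness (along the press's y) and turns between the fingers.
- lever (a joint): Lever angle: 0 at rest (up), grows as it is pulled down, stop at 0.76 rad. A spring pulls it back up: about 4 N at the grip at rest, about 13 N at the end of the stroke with the bar in place; it flies up if let go. The nose moves down 52 mm per rad, and a spring in the nose gives after it touches the bar (at about 0.6 rad).
- bowl: Cream clay bowl, 100 mm across, 60 mm high; origin under its centre. Leave alone.
- cup: Cream clay cup, 64 mm across, 65 mm high; origin under its centre. Leave alone.
- glaze_jar: Closed glaze jar, 64 mm across, 85 mm high; origin under its centre. Leave alone.
- nose: Orange pad at the foot of the steel ram, 30 mm along press x by 12 mm along y. Origin: centre of its underside, 114 mm above the table when the lever is at rest: carry the bar in below it from the lever side (-x); 32 mm of room is left over the seated bar's top.
There are look-alikes about, which are no part of the job. What is meant by the bar is not turquoise, and is the smaller of those in its own colour.

How it is judged:
On the way, in this order (a step that is already met when the one before it is completed fails the run):
1. The bar lies centred across the two supports under the nose (within 15 mm along press x, 20 mm along press y, 0.15 rad of square), let go, lever at rest (x of bar in the frame of press_seat between -0.015 and 0.015 m and y of bar in the frame of press_seat between -0.02 and 0.02 m and z of bar in the frame of press_seat between -0.004 and 0.004 m and angle between the x axis of bar and the y axis of press, either way round below 0.15 rad and contact force between the fingers and bar below 0.2 N and value of joint lever below 0.05 rad), for 0.2 s.
2. The lever is down at the end of its stroke (above 0.70 of 0.76 rad), the nose bearing on the bar with over 5 N, for 0.3 s (value of joint lever above 0.7 rad and contact force between nose and bar above 5 N and distance between bar and press_seat below 0.026 m), for 0.3 s.
3. The lever is back at its rest (below 0.05 rad) (value of joint lever below 0.05 rad), for 0.2 s.
At the end, for the whole second after the job is handed in: The bar lies flat and still on the green rack's ledge, its blue end at least 55 mm in under the roof; the lever is at rest (below 0.05 rad) (x of bar_blue_end in the frame of tested_rack above 0.055 m and y of bar_blue_end in the frame of tested_rack between -0.03 and 0.03 m and z of bar in the frame of tested_rack between 0.021 and 0.03 m and angle between bar's own z axis and vertical below 0.08 rad and linear speed of bar below 0.02 m/s and value of joint lever below 0.05 rad); the robot touches nothing.
It fails at once if The lever flies up (returns faster than 1 rad/s) (velocity of joint lever below -1 rad/s).
It fails at once if The bar is dropped (moves faster than 0.7 m/s while not held) (linear speed of bar above 0.7 m/s and contact force between the fingers and bar below 0.5 N).
It fails at once if The bowl is disturbed (moved over 30 mm or tipped) (distance of bowl from where it was at the start of the episode above 0.03 m or angle between bowl's own z axis and vertical above 0.5 rad).
It fails at once if The cup is disturbed (moved over 30 mm or tipped) (distance of cup from where it was at the start of the episode above 0.03 m or angle between cup's own z axis and vertical above 0.5 rad).
It fails at once if The jar is disturbed (moved over 30 mm or tipped) (distance of glaze_jar from where it was at the start of the episode above 0.03 m or angle between glaze_jar's own z axis and vertical above 0.5 rad).
It also fails if it takes over 72 s, if anything falls off the work surface, if the arm or the gripper's body presses on something with over 40 N, if the wrist force passes 120 N, or if a joint passes its speed limit or range.

## Working session

There is one attempt and no reset: what is moved stays moved. The work goes in short steps, Python scripts to look and compute and a tool call to move; the robot and the scene stay as the last step left them, time stands still between calls to the robot, and variables do not carry over. Pictures are saved under pics/ and viewed, and the job is handed in when it is done.

Besides the shell and the picture viewer there is one more tool, called after "Emit:" by a JSON object that holds its "op" and its "data", one argument or row to a line. servo_tool: Moves the arm, as the interface text tells. Its arguments: {"type":"object","properties":{"targets":{"type":"array","items":{"type":"array"}},"gripper":{"type":"number"},"newtons":{"type":"number"}},"required":["targets"]}

```bash
mkdir -p pics; ls; python3 - <<'E'
from workcell import bot
import cv2
for n in ["scene","top","wrist"]:
    f=bot.grab_frame(n); cv2.imwrite(f"pics/{n}0.png",f)
    c=bot.get_calibration(n); print(n,c)
print(bot.observe(), bot.tcp_to_grasp)
E
```

```text
pics
scene {'fx': 447.8115951206196, 'fy': 447.8115951206196, 'cx': 322.40058764438646, 'cy': 245.9569156892458, 'pose': array([[-0.79621492, -0.48778659,  0.35791905,  0.98778707],
       [ 0.60488298, -0.62949564,  0.48770055,  0.64571754],
       [-0.01258531,  0.60481359,  0.79626762,  1.35120543],
       [ 0.        ,  0.        ,  0.        ,  1.        ]])}
top {'fx': 456.360265584763, 'fy': 456.360265584763, 'cx': 316.87493692608007, 'cy': 230.54552442518616, 'pose': array([[-0.02631105,  0.99439341, -0.10241815,  0.310945  ],
       [-0.99952794, -0.02779504, -0.01308922, -0.08083451],
       [-0.01586255,  0.10202541,  0.99465531,  1.58932808],
       [ 0.        ,  0.        ,  0.        ,  1.        ]])}
wrist {'fx': 384.5404751534425, 'fy': 384.5404751534425, 'cx': 317.2056783425762, 'cy': 236.96438737564995, 'pose': array([[ 2.75664629e-01,  9.25808152e-01,  2.58627684e-01,
         2.37975091e-01],
       [-9.61253626e-01,  2.65693098e-01,  7.34754605e-02,
        -5.82226346e-01],
       [-6.91410207e-04, -2.68861384e-01,  9.63178632e-01,
         3.73496172e-01],
       [ 0.00000000e+00,  0.00000000e+00,  0.00000000e+00,
         1.00000000e+00]])}
{'clock': 0.15, 'qpos': array([ 1.22282219,  0.52186433, -0.03631924,  1.59983602,  0.02119728,
        1.02109359, -0.11278781]), 'qd': array([-0.001111  , -0.00163628,  0.00098349, -0.00123072, -0.00034038,
        0.00023275,  0.00043064]), 'joint_efforts': array([ 1.69918650e-03, -9.27405524e+01,  1.98074631e+00, -3.70057154e+01,
        1.79333612e-02,  6.45020496e-03, -3.91589242e-05]), 'position': array([ 0.17129089, -0.60082883,  0.23088069]), 'tool_rot': array([-3.14077801e+00,  5.50728995e-05,  2.77764772e-01]), 'force': array([-0.02122478,  0.13329107, -0.27665955]), 'moment': array([ 0.01758536, -0.01235207, -0.03042297]), 'grip_width': 0.0852387419218844} 0.0187
```

View pics/scene0.png

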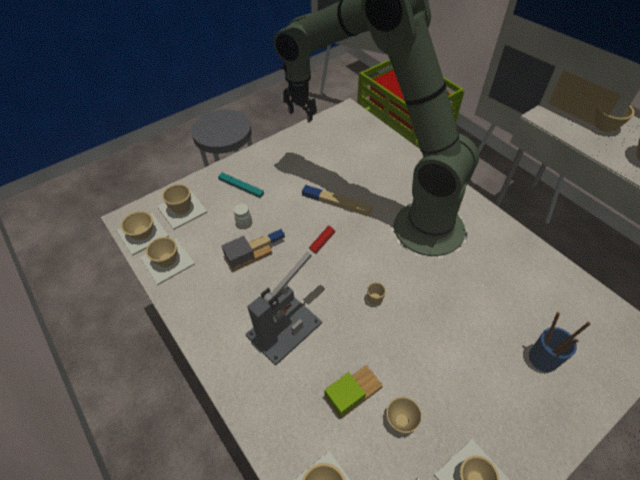

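View pics/top0.png

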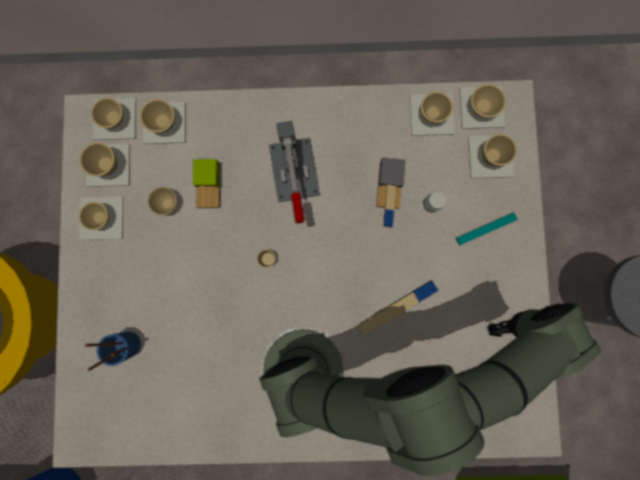

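View pics/wrist0.png

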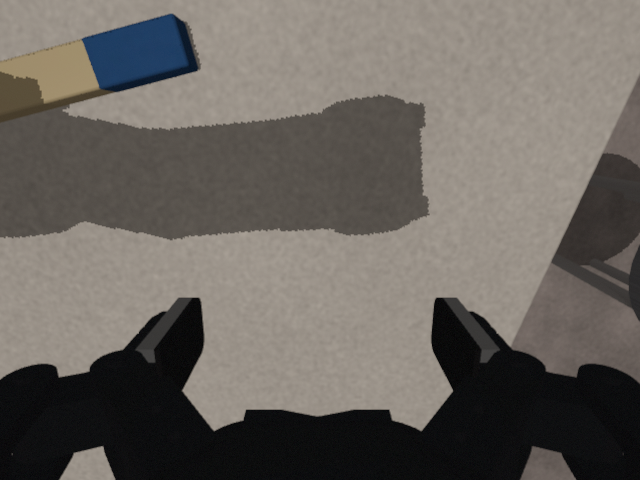

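The scene picture shows the grey rack with the bar at about (255,245), the press at (285,325) and the green rack at (352,390). In the top picture they are at about (390,190), (295,170) and (206,182). The larger blue-ended bar lying on the table, at about (400,305), is a look-alike. Next I enlarge crops of the top picture.

```bash
cat > h.py <<'E'
import numpy as np, cv2
from workcell import bot
def ray(c,uv):
    p=np.array([(uv[0]-c["cx"])/c["fx"],-(uv[1]-c["cy"])/c["fy"],-1.])
    return c["pose"][:3,3],c["pose"][:3,:3]@p
def at(c,uv,z):
    o,d=ray(c,uv); return o+d*(z-o[2])/d[2]
def proj(c,P):
    P=np.atleast_2d(P); q=(P-c["pose"][:3,3])@c["pose"][:3,:3]
    return np.c_[c["cx"]+c["fx"]*q[:,0]/-q[:,2], c["cy"]-c["fy"]*q[:,1]/-q[:,2]]
def crop(f,x,y,w,h,s,name):
    g=cv2.resize(f[y:y+h,x:x+w],None,fx=s,fy=s,interpolation=cv2.INTER_CUBIC)
    for i in range(0,w,10): cv2.putText(g,str(x+i),(i*s,8),0,.3,(0,255,255)); cv2.line(g,(i*s,10),(i*s,14),(0,255,255))
    for i in range(0,h,10): cv2.putText(g,str(y+i),(0,i*s+4),0,.3,(0,255,255)); cv2.line(g,(20,i*s),(24,i*s),(0,255,255))
    cv2.imwrite(f"pics/{name}.png",g)
E
python3 - <<'E'
import cv2
from h import *
f=cv2.imread("pics/top0.png")
crop(f,365,150,60,85,7,"c1"); crop(f,260,110,70,120,5,"c2"); crop(f,180,145,60,75,7,"c3")
E
```

```text
(no output)
```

View pics/c1.png

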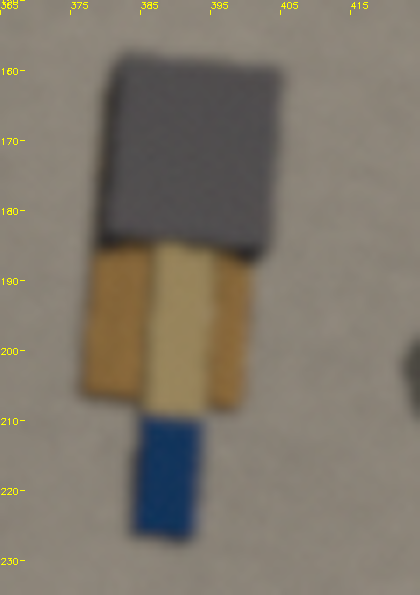

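View pics/c2.png

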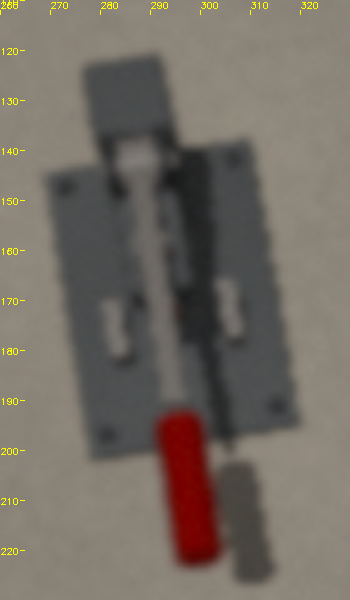

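View pics/c3.png

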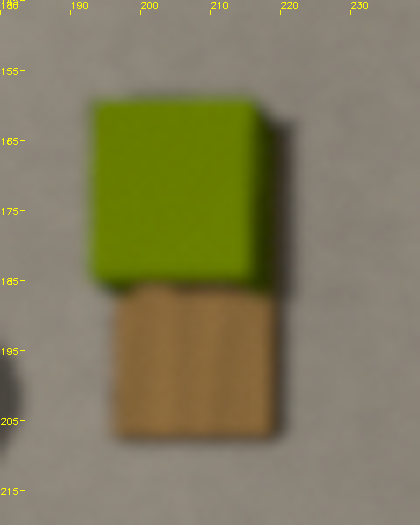

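```bash
cat > fit.py <<'E'
from h import *
from scipy.optimize import least_squares
def fit(views,x0,dz=0):
    # views: list of (cal, [(local xyz, uv)])
    def res(p):
        c,s=np.cos(p[2]),np.sin(p[2]);R=np.array([[c,-s,0],[s,c,0],[0,0,1]])
        return np.concatenate([(proj(k,np.array([l for l,_ in pts])@R.T+[p[0],p[1],dz])-np.array([u for _,u in pts])).ravel() for k,pts in views])
    r=least_squares(res,x0); return r.x,r.fun.reshape(-1,2).round(1)
E
python3 - <<'E'
from fit import *
T=bot.get_calibration("top")
roof=lambda x,y:[x,y,.073]
g=[((.09,.04,.073),(381.9,157.9)),((.09,-.04,.073),(405.3,160)),((0,.04,.073),(379.7,185)),((0,-.04,.073),(403,186.4)),((-.07,.04,.025),(376.7,206.1)),((-.07,-.04,.025),(399.7,208.3))]
n=[((.09,.04,.073),(193,159.3)),((.09,-.04,.073),(216.5,159.3)),((0,.04,.073),(193,185)),((0,-.04,.073),(216,185)),((-.07,.04,.025),(196.3,207.3)),((-.07,-.04,.025),(218.7,207.3))]
pr=[((.13,.075,.015),(268.6,144.4)),((.13,-.075,.015),(310,138)),((-.08,-.075,.015),(320,195)),((-.08,.075,.015),(278.4,202)),((0,.04,.06),(283.4,175.8)),((0,-.04,.06),(306.2,171.6))]
for nm,o in zip("grey green press".split(),(g,n,pr)):
    p,r=fit([(T,o)],[.4,0,0]);print(nm,p,r.tolist())
b=[at(T,u,.047) for u in ((383.9,226.4),(392.4,227.3),(385,209.6),(394.1,210.1))]
print(np.round(b,3))
for nm,u,z in (("cup",(268,256),.065),("jar",(436,200),.085),("bowl",(165,200),.06)): print(nm,at(T,u,z).round(3))
E
```

```text
grey [ 0.61381305 -0.31629082 -0.11506022] [[-0.2, 0.1], [0.0, -0.0], [-0.0, -0.9], [0.5, -0.3], [-0.2, 0.7], [-0.1, 0.4]]
green [ 0.63282353  0.31628446 -0.0218797 ] [[0.2, -0.2], [0.1, -0.4], [-0.4, 0.1], [0.1, -0.1], [-0.2, 0.4], [0.3, 0.2]]
press [0.66579694 0.01007054 0.14318778] [[-0.0, 0.2], [0.3, -0.5], [0.4, 0.1], [-0.3, 0.3], [-0.3, -0.2], [-0.0, 0.1]]
[[ 0.478 -0.288  0.047]
 [ 0.474 -0.317  0.047]
 [ 0.535 -0.294  0.047]
 [ 0.532 -0.325  0.047]]
cup [0.387 0.105 0.065]
jar [ 0.557 -0.459  0.085]
bowl [0.588 0.454 0.06 ]
```

```bash
python3 - <<'E'
from h import *
f=cv2.imread("pics/scene0.png")
crop(f,265,10,80,120,5,"c4")
crop(cv2.imread("pics/top0.png"),470,290,120,80,6,"c5")
c=bot.get_calibration("scene"); t=bot.get_calibration("top"); w=bot.get_calibration("wrist")["pose"][:3,3]
print(proj(c,w),proj(t,w),proj(c,bot.observe()["position"]))
R=cv2.Rodrigues
o=bot.observe()
E
```

```text
[[286.08986054  97.00873428]] [[516.31059483 300.28840471]] [[299.96112373 119.68237515]]
```

View pics/c4.png

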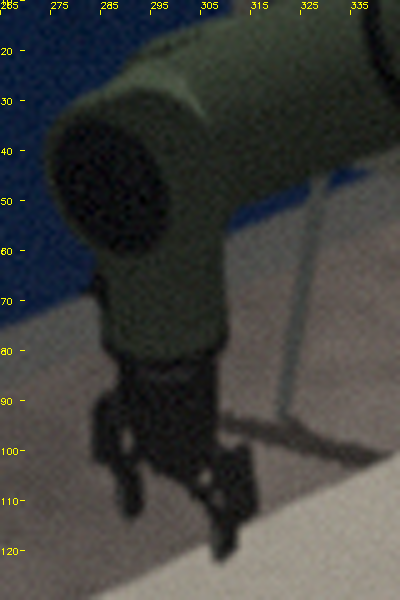

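View pics/c5.png

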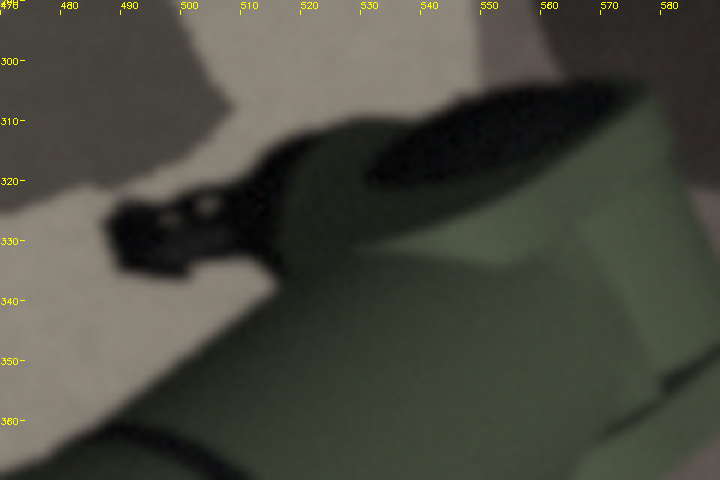

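No camera body shows at (516,300) in the top picture, so only the gripper itself has to clear things. I'll grip the blue end on the right, place the bar with the gripper on the right of the head, and pick it up later by the bare end on the left. First I move above the bar.

```bash
cat > plan.py <<'E'
from h import *
def wrap(a): return (a+np.pi)%(2*np.pi)-np.pi
def plan(goal,yaw,n,start=None):
    """print rows from the present (or start=(pos,yaw)) pose to goal"""
    if start is None:
        o=bot.observe(); p=np.array(o["position"]); y=o["tool_rot"][2]
    else: p,y=np.array(start[0],float),start[1]
    dy=wrap(yaw-y)/n; step=(np.array(goal)-p)/n; rows=[]
    for i in range(n):
        c,s=np.cos(y),np.sin(y)
        t=np.array([[c,s,0],[s,-c,0],[0,0,-1]])@step
        rows.append([[round(float(v)/.05,2) for v in t],round(float(-np.degrees(dy)/5),2)]); y+=dy
    m=max(max(map(abs,r[0])) for r in rows)
    print(n,"rows max",m,"turn",rows[0][1]); print(str(rows).replace(" ",""))
    return np.array(goal,float),yaw
def st():
    o=bot.observe(); print({k:np.round(o[k],4).tolist() for k in("clock","position","tool_rot","force","grip_width","qpos")})
E
python3 -c "
from plan import *
plan((.46,-.30,.2),-.12,10)"
```

```text
10 rows max 0.72 turn 0.46
[[[0.72,-0.42,0.06],0.46],[[0.7,-0.45,0.06],0.46],[[0.68,-0.48,0.06],0.46],[[0.67,-0.5,0.06],0.46],[[0.64,-0.53,0.06],0.46],[[0.62,-0.55,0.06],0.46],[[0.6,-0.58,0.06],0.46],[[0.58,-0.6,0.06],0.46],[[0.55,-0.62,0.06],0.46],[[0.53,-0.65,0.06],0.46]]
```

Emit:
{"op": "servo_tool", "data": {
  "targets": [
    [[0.72,-0.42,0.06],0.46],
    [[0.7,-0.45,0.06],0.46],
    [[0.68,-0.48,0.06],0.46],
    [[0.67,-0.5,0.06],0.46],
    [[0.64,-0.53,0.06],0.46],
    [[0.62,-0.55,0.06],0.46],
    [[0.6,-0.58,0.06],0.46],
    [[0.58,-0.6,0.06],0.46],
    [[0.55,-0.62,0.06],0.46],
    [[0.53,-0.65,0.06],0.46],
    [[0,0,0],0]
  ],
  "gripper": 1
}}

```text
clock: 1.52
position: [0.4622, -0.2981, 0.2009]
tool_rot: [-3.14, 0.0, -0.119]
force: [0.4, -0.3, -0.0]
grip_width: 0.0856
```

```bash
python3 -c "
from plan import *
st(); c=bot.get_calibration('wrist'); np.save('w1.npy',c); f=bot.grab_frame('wrist'); cv2.imwrite('pics/w1.png',f)"
```

```text
{'clock': 1.525, 'position': [0.4622, -0.2981, 0.2009], 'tool_rot': [-3.1403, 0.0, -0.1194], 'force': [0.4349, -0.3212, -0.0037], 'grip_width': 0.0856, 'qpos': [0.4923, 0.439, -0.0356, 1.8304, 0.0182, 0.8729, -1.2419]}
```

View pics/w1.png

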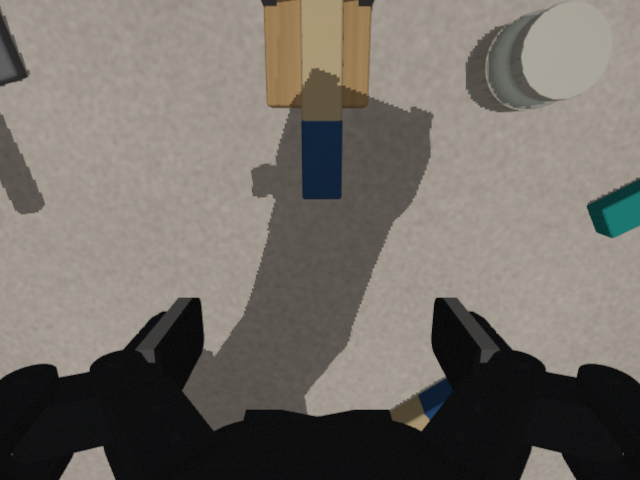

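The wrist picture shows the blue end's face at rows ~198, columns 303–342, the paint boundary at row 121, and the ledge's front corners at (267,106) and (368,106).

```bash
python3 -c "
from plan import *
c=np.load('w1.npy',allow_pickle=True).item()
P=[at(c,u,.047) for u in((303,198),(342,198),(303,121),(342,121),(303.5,1),(344,1))]
print(np.round(P,4)); e=(P[0]+P[1])/2; b=(P[2]+P[3])/2; f=(P[4]+P[5])/2
print(e,b,f,np.arctan2(*(b-e)[1::-1]),np.arctan2(*(f-e)[1::-1]),np.linalg.norm(b-e))
L=[at(c,u,.025) for u in((267,106),(368,106))];print(L,np.mean(L,0))
y=-.118;d=np.array([np.cos(y),np.sin(y),0])
g=e+d*.035; g[2]=.018; print('grasp',g)
g0=g.copy(); g0[2]=.1
s=plan(g0,y,4); plan(g,y,4,s)
"
```

```text
[[ 0.4813 -0.289   0.047 ]
 [ 0.4778 -0.3191  0.047 ]
 [ 0.5383 -0.2963  0.047 ]
 [ 0.5349 -0.3249  0.047 ]
 [ 0.6161 -0.3067  0.047 ]
 [ 0.6129 -0.3341  0.047 ]]
[ 0.47955727 -0.30405961  0.047     ] [ 0.53658316 -0.31059925  0.047     ] [ 0.61450543 -0.32039504  0.047     ] -0.11417970945151165 -0.12046355779486641 0.05739965113546946
[array([ 0.55333967, -0.26891698,  0.025     ]), array([ 0.54400719, -0.34767363,  0.025     ])] [ 0.54867343 -0.30829531  0.025     ]
grasp [ 0.51431388 -0.30818003  0.018     ]
4 rows max 0.5 turn -0.01
[[[0.27,0.01,0.5],-0.01],[[0.27,0.01,0.5],-0.01],[[0.27,0.01,0.5],-0.01],[[0.27,0.01,0.5],-0.01]]
4 rows max 0.41 turn -0.0
[[[0.0,0.0,0.41],-0.0],[[0.0,0.0,0.41],-0.0],[[0.0,0.0,0.41],-0.0],[[0.0,0.0,0.41],-0.0]]
```

Emit:
{"op": "servo_tool", "data": {
  "targets": [
    [[0.27,0.01,0.5],0],
    [[0.27,0.01,0.5],0],
    [[0.27,0.01,0.5],0],
    [[0.27,0.01,0.5],0],
    [[0,0,0.41],0],
    [[0,0,0.41],0],
    [[0,0,0.41],0],
    [[0,0,0.41],0],
    [[0,0,0],0]
  ]
}}

```text
clock: 2.7
position: [0.5125, -0.3093, 0.0178]
tool_rot: [-3.141, 0.002, -0.124]
force: [0.0, 0.0, -0.6]
grip_width: 0.0855
```

Emit:
{"op": "servo_tool", "data": {
  "targets": [
    [[0,0,0],0],
    [[0,0,0],0],
    [[0,0,0],0],
    [[0,0,0],0],
    [[0,0,0],0]
  ],
  "gripper": -1,
  "newtons": 80
}}

```text
clock: 3.32
position: [0.5139, -0.3097, 0.02]
tool_rot: [3.141, -0.001, -0.124]
force: [-1.8, 0.4, 7.3]
grip_width: 0.0286
```

```bash
python3 -c "
from plan import *
st(); f=bot.grab_frame('wrist'); cv2.imwrite('pics/w2.png',f); st()"
```

```text
{'clock': 3.325, 'position': [0.5139, -0.3097, 0.02], 'tool_rot': [3.1413, -0.001, -0.1237], 'force': [-1.8294, 0.4024, 7.2761], 'grip_width': 0.0286, 'qpos': [0.4648, 0.768, -0.0307, 1.7976, 0.0391, 0.5756, -1.2846]}
{'clock': 3.375, 'position': [0.5138, -0.3097, 0.02], 'tool_rot': [3.1413, -0.0009, -0.1237], 'force': [-1.419, 0.8934, 7.3345], 'grip_width': 0.0287, 'qpos': [0.4647, 0.768, -0.0307, 1.7976, 0.0392, 0.5757, -1.2846]}
```

View pics/w2.png

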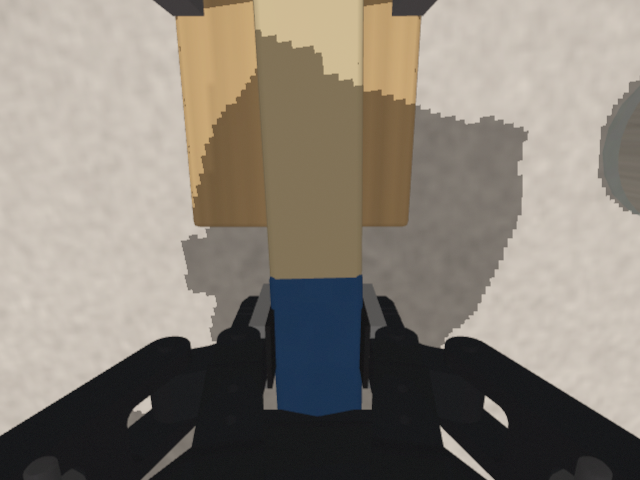

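The grip is square on the blue end, with the bar between the pads at columns 270–362. I raise it 3 mm to ease the contact, then slide it out 92 mm.

Emit:
{"op": "servo_tool", "data": {
  "targets": [
    [[0,0,-0.06],0],
    [[-0.16,0,0],0],
    [[-0.21,0,0],0],
    [[-0.21,0,0],0],
    [[-0.21,0,0],0],
    [[-0.21,0,0],0],
    [[-0.21,0,0],0],
    [[-0.21,0,0],0],
    [[-0.21,0,0],0],
    [[-0.21,0,0],0],
    [[0,0,0],0]
  ]
}}

```text
clock: 4.75
position: [0.4215, -0.2983, 0.0224]
tool_rot: [-3.142, 0.0, -0.124]
force: [1.3, -0.9, -1.6]
grip_width: 0.0285
```

```bash
python3 -c "
from plan import *
st(); f=bot.grab_frame('wrist'); cv2.imwrite('pics/w3.png',f); np.save('w3.npy',bot.get_calibration('wrist'))"
```

```text
{'clock': 4.75, 'position': [0.4215, -0.2983, 0.0224], 'tool_rot': [-3.1416, 0.0004, -0.1241], 'force': [1.3021, -0.8846, -1.632], 'grip_width': 0.0285, 'qpos': [0.5276, 0.6823, -0.0361, 2.0184, 0.0535, 0.4421, -1.2437]}
```

View pics/w3.png

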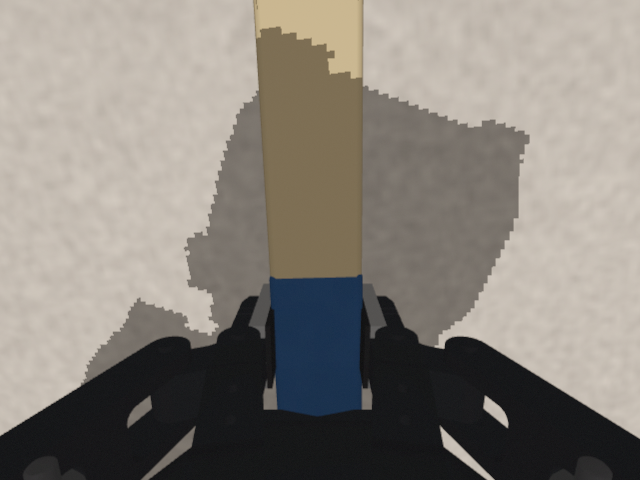

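```bash
python3 -c "
from plan import *
c=np.load('w3.npy',allow_pickle=True).item()
for z in(.047,.0494,.052):
  P=[at(c,u,z) for u in((270.5,278),(362,276.5),(262,100),(362.5,100))]
  a=(P[0]+P[1])/2;b=(P[2]+P[3])/2
  w=[np.linalg.norm(P[0]-P[1]),np.linalg.norm(P[2]-P[3])]
  p=np.array([.4215,-.2983]);y=-.124;t=np.array([np.cos(y),np.sin(y)])
  print(z,np.arctan2(*(b-a)[1::-1]),w,'boundary fwd of tcp',(a[:2]-p)@t,'lat',(a[:2]-p)@[-t[1],t[0]])
"
```

```text
0.047 -0.10211484457285303 [np.float64(0.030037820499051817), np.float64(0.029129981265228266)] boundary fwd of tcp 0.023236438472153044 lat 0.0004974757804229922
0.0494 -0.10211484457285319 [np.float64(0.0294270201010789), np.float64(0.028537641213448997)] boundary fwd of tcp 0.024184837969329274 lat 0.0004925477291860453
0.052 -0.10211484457285214 [np.float64(0.028765319669941645), np.float64(0.02789593949068818)] boundary fwd of tcp 0.025212270757936927 lat 0.00048720900701267636
```

```bash
cat > pf.py <<'E'
import numpy as np
PX,PY,PA=.6658,.0101,.143
def W(x,y,z):
    c,s=np.cos(PA),np.sin(PA); return (PX+c*x-s*y,PY+s*x+c*y,z)
E
python3 -c "
from plan import *
from pf import *
s=plan((.4215,-.2983,.15),-.124,5)
s=plan(W(-.26,-.1,.15),1.70,22,s)
"
```

```text
5 rows max 0.51 turn 0.0
[[[-0.0,0.0,-0.51],0.0],[[-0.0,0.0,-0.51],0.0],[[-0.0,0.0,-0.51],0.0],[[-0.0,0.0,-0.51],0.0],[[-0.0,0.0,-0.51],0.0]]
22 rows max 0.16 turn -0.95
[[[-0.02,-0.16,0.0],-0.95],[[-0.01,-0.16,0.0],-0.95],[[0.01,-0.16,0.0],-0.95],[[0.02,-0.16,0.0],-0.95],[[0.03,-0.15,0.0],-0.95],[[0.05,-0.15,0.0],-0.95],[[0.06,-0.15,0.0],-0.95],[[0.07,-0.14,0.0],-0.95],[[0.08,-0.13,0.0],-0.95],[[0.09,-0.13,0.0],-0.95],[[0.1,-0.12,0.0],-0.95],[[0.11,-0.11,0.0],-0.95],[[0.12,-0.1,0.0],-0.95],[[0.13,-0.09,0.0],-0.95],[[0.14,-0.08,0.0],-0.95],[[0.14,-0.07,0.0],-0.95],[[0.15,-0.06,0.0],-0.95],[[0.15,-0.04,0.0],-0.95],[[0.15,-0.03,0.0],-0.95],[[0.16,-0.02,0.0],-0.95],[[0.16,-0.0,0.0],-0.95],[[0.16,0.01,0.0],-0.95]]
```

Emit:
{"op": "servo_tool", "data": {
  "targets": [
    [[0,0,-0.3],0],
    [[0,0,-0.5],0],
    [[0,0,-0.6],0],
    [[0,0,-0.6],0],
    [[0,0,-0.4],0],
    [[0,0,-0.15],0],
    [[-0.02,-0.16,0],-0.95],
    [[-0.01,-0.16,0],-0.95],
    [[0.01,-0.16,0],-0.95],
    [[0.02,-0.16,0],-0.95],
    [[0.03,-0.15,0],-0.95],
    [[0.05,-0.15,0],-0.95]
  ]
}}

```text
clock: 6.3
position: [0.4223, -0.2501, 0.1497]
tool_rot: [-3.141, 0.0, 0.377]
force: [0.1, 0.1, -1.7]
grip_width: 0.0288
```

Emit:
{"op": "servo_tool", "data": {
  "targets": [
    [[0.06,-0.15,0],-0.95],
    [[0.07,-0.14,0],-0.95],
    [[0.08,-0.13,0],-0.95],
    [[0.09,-0.13,0],-0.95],
    [[0.1,-0.12,0],-0.95],
    [[0.11,-0.11,0],-0.95],
    [[0.12,-0.1,0],-0.95],
    [[0.13,-0.09,0],-0.95],
    [[0.14,-0.08,0],-0.95],
    [[0.14,-0.07,0],-0.95],
    [[0.15,-0.06,0],-0.95],
    [[0.15,-0.04,0],-0.95]
  ]
}}

```text
clock: 7.8
position: [0.4225, -0.1557, 0.1497]
tool_rot: [-3.141, -0.0, 1.371]
force: [-0.0, -0.1, -2.3]
grip_width: 0.0285
```

Emit:
{"op": "servo_tool", "data": {
  "targets": [
    [[0.15,-0.03,0],-0.95],
    [[0.16,-0.02,0],-0.95],
    [[0.16,0,0],-0.95],
    [[0.16,0.01,0],-0.95],
    [[0,0,0],0]
  ]
}}

```text
clock: 8.43
position: [0.423, -0.124, 0.1497]
tool_rot: [-3.141, -0.0, 1.701]
force: [-0.3, -0.4, -1.8]
grip_width: 0.0285
```

```bash
python3 -c "
from plan import *
st(); np.save('w4.npy',bot.get_calibration('wrist')); f=bot.grab_frame('wrist'); cv2.imwrite('pics/w4.png',f); f=bot.grab_frame('scene'); cv2.imwrite('pics/s4.png',f); crop(f,220,180,180,150,4,'s4c')"
```

```text
{'clock': 8.425, 'position': [0.423, -0.124, 0.1497], 'tool_rot': [-3.1414, -0.0003, 1.7006], 'force': [-0.3251, -0.3799, -1.8221], 'grip_width': 0.0285, 'qpos': [0.5923, 0.4015, -0.5487, 2.1233, 0.3228, 0.6969, -0.0416]}
```

View pics/w4.png

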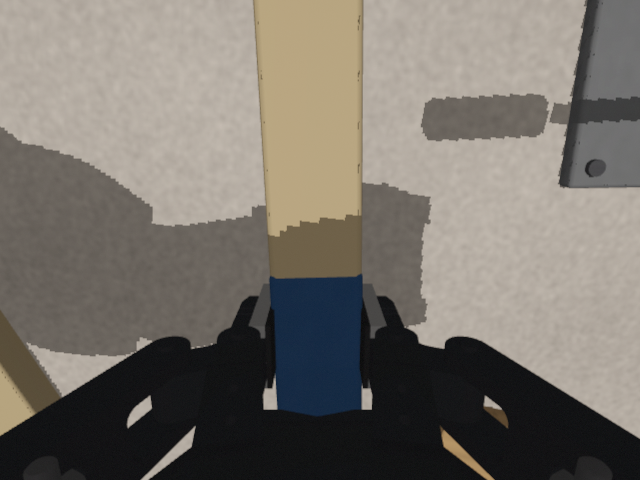

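View pics/s4c.png

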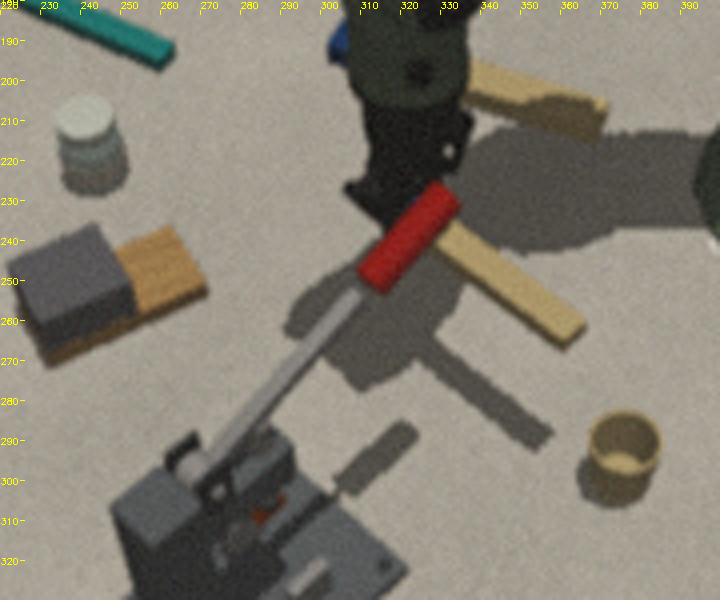

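```bash
python3 -c "
from plan import *
c=bot.get_calibration('scene')
p=np.array([.423,-.124]);y=1.71;t=np.array([np.cos(y),np.sin(y)]);n=np.array([-t[1],t[0]])
for z in(.155,.165,.172,.177):
  print(z,[proj(c,[*(p+t*.184+n*k*.015),z]).round(1).tolist() for k in(1,-1)])
w=np.load('w4.npy',allow_pickle=True).item()
print('base corner',at(w,(563,186),.015), proj(bot.get_calibration('top'),at(w,(563,186),.015)))
from pf import *
print(W(-.08,-.075,.015))
"
```

```text
0.155 [[[365.5, 263.5]], [[359.3, 269.0]]]
0.165 [[[365.7, 261.8]], [[359.5, 267.2]]]
0.172 [[[365.9, 260.5]], [[359.6, 266.0]]]
0.177 [[[366.0, 259.6]], [[359.7, 265.1]]]
base corner [ 0.59647589 -0.07208284  0.015     ] [[319.36738437 195.34016557]]
(np.float64(0.5973050518452613), np.float64(-0.0755355187832693), 0.015)
```

The scene crop shows the bar's bare end at about (366,260), which is level to within about 4 mm. The press base corner at (563,186) in the wrist picture agrees with the top-camera fit to 4 mm. Next I go forward.

```bash
python3 -c "
from plan import *
from pf import *
s=plan(W(-.06,-.092,.15),1.70,7)
s=plan(W(-.055,-.074,.075),1.70,5,s)
s=plan(W(0,-.074,.075),1.70,5,s)
"
```

```text
7 rows max 0.57 turn -0.0
[[[0.03,0.57,-0.0],-0.0],[[0.03,0.57,-0.0],-0.0],[[0.03,0.57,-0.0],-0.0],[[0.03,0.57,-0.0],-0.0],[[0.03,0.57,-0.0],-0.0],[[0.03,0.57,-0.0],-0.0],[[0.03,0.57,-0.0],-0.0]]
5 rows max 0.3 turn -0.0
[[[0.07,0.02,0.3],-0.0],[[0.07,0.02,0.3],-0.0],[[0.07,0.02,0.3],-0.0],[[0.07,0.02,0.3],-0.0],[[0.07,0.02,0.3],-0.0]]
5 rows max 0.22 turn -0.0
[[[0.0,0.22,0.0],-0.0],[[0.0,0.22,0.0],-0.0],[[0.0,0.22,0.0],-0.0],[[0.0,0.22,0.0],-0.0],[[0.0,0.22,0.0],-0.0]]
```

Emit:
{"op": "servo_tool", "data": {
  "targets": [
    [[0.03,0.5,0],0],
    [[0.03,0.6,0],0],
    [[0.03,0.6,0],0],
    [[0.03,0.6,0],0],
    [[0.03,0.6,0],0],
    [[0.03,0.6,0],0],
    [[0.03,0.5,0],0],
    [[0,0,0],0]
  ]
}}

```text
clock: 9.52
position: [0.6209, -0.0877, 0.1492]
tool_rot: [3.142, -0.001, 1.699]
force: [-1.7, 0.5, -1.8]
grip_width: 0.0288
```

Emit:
{"op": "servo_tool", "data": {
  "targets": [
    [[0.07,0.02,0.3],0],
    [[0.07,0.02,0.3],0],
    [[0.07,0.02,0.3],0],
    [[0.07,0.02,0.3],0],
    [[0.07,0.02,0.3],0],
    [[0,0,0],0]
  ]
}}

```text
clock: 10.28
position: [0.622, -0.0696, 0.0735]
tool_rot: [-3.14, -0.001, 1.701]
force: [0.3, 0.0, -2.6]
grip_width: 0.0289
```

```bash
python3 -c "
from plan import *
st(); np.save('w5.npy',bot.get_calibration('wrist')); f=bot.grab_frame('wrist'); cv2.imwrite('pics/w5.png',f); f=bot.grab_frame('scene'); cv2.imwrite('pics/s5.png',f); crop(f,220,220,150,150,4,'s5c')
from pf import *
plan(W(0,-.074,.075),1.70,5)"
```

```text
{'clock': 10.275, 'position': [0.622, -0.0696, 0.0735], 'tool_rot': [-3.1398, -0.0006, 1.7008], 'force': [0.3232, 0.008, -2.5803], 'grip_width': 0.0289, 'qpos': [0.32, 0.7543, -0.4587, 1.6925, 0.4358, 0.7999, -0.2097]}
5 rows max 0.22 turn 0.0
[[[-0.0,0.22,-0.0],0.0],[[-0.0,0.22,-0.0],0.0],[[-0.0,0.22,-0.0],0.0],[[-0.0,0.22,-0.0],0.0],[[-0.0,0.22,-0.0],0.0]]
```

View pics/w5.png

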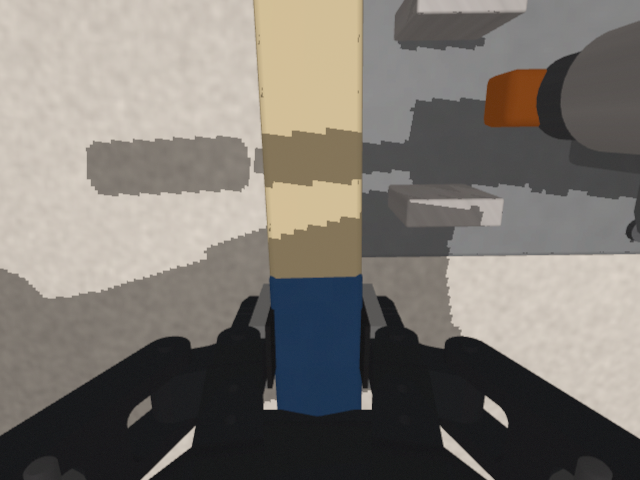

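View pics/s5c.png

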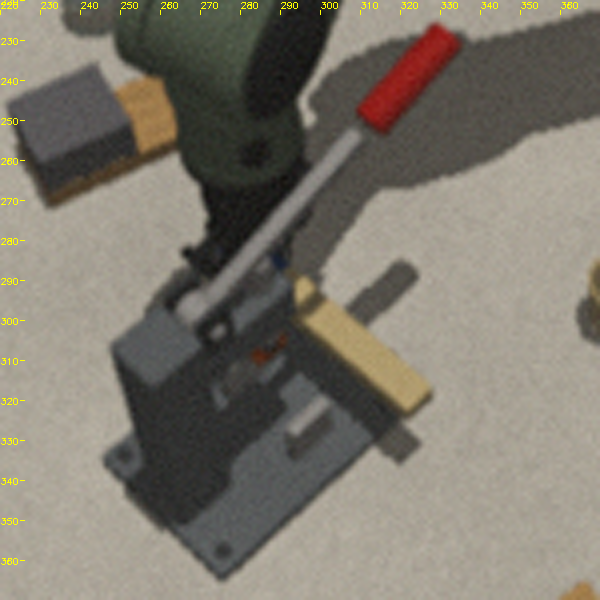

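```bash
python3 -c "
from plan import *
from pf import *
w=np.load('w5.npy',allow_pickle=True).item()
def loc(p):
  d=p[:2]-[PX,PY];c,s=np.cos(PA),np.sin(PA);return (d@[c,s]).round(4),(d@[-s,c]).round(4)
for nm,u,z in(('supp',(451,211),.06),('nose edge',(487,100),.114),('basecorner-edge',(365,256),.015),('base edge2',(600,253),.015),('farsupp near corner',(415,12),.06),('bd',(316,277),.1),('bar far',(311,30),.1)):
  p=at(w,u,z);print(nm,p.round(4),loc(p))
p=np.array([.622,-.0696]);print('tcp',loc(p))
"
```

```text
supp [ 0.6734 -0.0269  0.06  ] (np.float64(0.0023), np.float64(-0.0377))
nose edge [0.6557 0.0106 0.114 ] (np.float64(-0.01), np.float64(0.002))
basecorner-edge [ 0.6491 -0.065   0.015 ] (np.float64(-0.0272), np.float64(-0.072))
base edge2 [ 0.7767 -0.0463  0.015 ] (np.float64(0.1017), np.float64(-0.0717))
farsupp near corner [0.6441 0.0433 0.06  ] (np.float64(-0.0168), np.float64(0.0359))
bd [ 0.62   -0.0475  0.1   ] (np.float64(-0.0535), np.float64(-0.0505))
bar far [0.6093 0.0237 0.1   ] (np.float64(-0.054), np.float64(0.0215))
tcp (np.float64(-0.0547), np.float64(-0.0726))
```

Support top centre at about (451,211) and nose edge at (487,100): the press lies about 2.5 mm further along +x and +y than I had estimated. I go forward 57 mm, then lower slowly.

Emit:
{"op": "servo_tool", "data": {
  "targets": [
    [[0.01,0.2,0],0],
    [[0.01,0.2,0],0],
    [[0.01,0.2,0],0],
    [[0.01,0.2,0],0],
    [[0.01,0.2,0],0],
    [[0.01,0.14,0],0],
    [[0,0,0],0]
  ]
}}

```text
clock: 11.25
position: [0.6791, -0.0595, 0.0746]
tool_rot: [-3.142, -0.0, 1.7]
force: [-0.8, -0.2, -2.1]
grip_width: 0.0288
```

Emit:
{"op": "servo_tool", "data": {
  "targets": [
    [[0,0,0.1],0],
    [[0,0,0.1],0],
    [[0,0,0.06],0],
    [[0,0,0.04],0],
    [[0,0,0],0]
  ]
}}

```text
clock: 11.88
position: [0.6787, -0.0598, 0.0597]
tool_rot: [-3.141, -0.0, 1.7]
force: [0.1, 0.0, -2.0]
grip_width: 0.0289
```

Emit:
{"op": "servo_tool", "data": {
  "targets": [
    [[0,0,0.04],0],
    [[0,0,0.04],0],
    [[0,0,0],0]
  ]
}}

```text
clock: 12.25
position: [0.6787, -0.0598, 0.0557]
tool_rot: [-3.141, -0.0, 1.7]
force: [0.0, 0.1, -1.5]
grip_width: 0.0284
```

```bash
python3 -c "
from plan import *
st(); np.save('w6.npy',bot.get_calibration('wrist')); f=bot.grab_frame('wrist'); cv2.imwrite('pics/w6.png',f); f=bot.grab_frame('scene'); cv2.imwrite('pics/s6.png',f); crop(f,230,250,110,110,6,'s6c')"
```

```text
{'clock': 12.25, 'position': [0.6787, -0.0598, 0.0557], 'tool_rot': [-3.1415, -0.0001, 1.7002], 'force': [0.0326, 0.0979, -1.5146], 'grip_width': 0.0284, 'qpos': [0.2738, 0.8478, -0.446, 1.5373, 0.4416, 0.8581, -0.2031]}
```

View pics/w6.png

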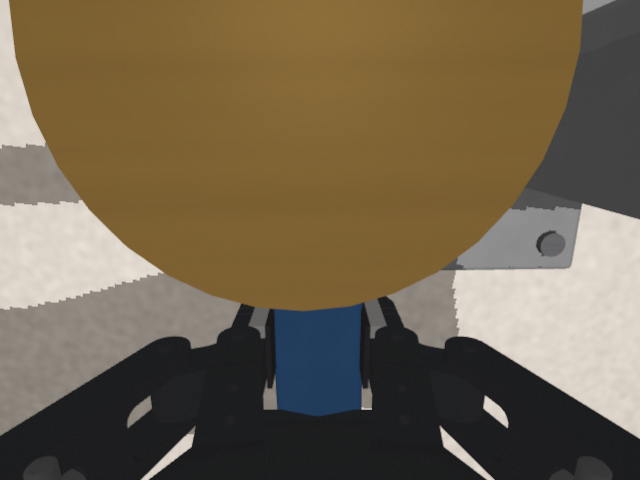

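View pics/s6c.png

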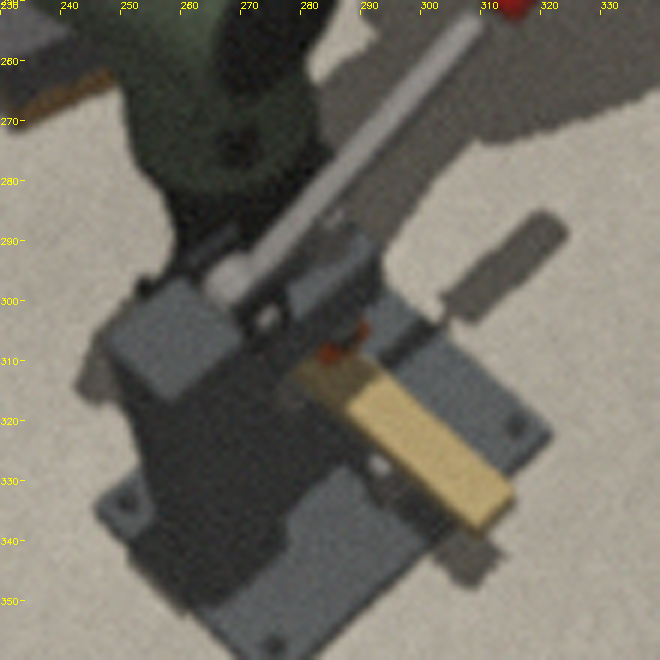

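```bash
python3 -c "
from plan import *
c=bot.get_calibration('scene')
p=np.array([.6787,-.0598]);y=1.71;t=np.array([np.cos(y),np.sin(y)]);n=np.array([-t[1],t[0]])
for z in(.06,.065,.075,.08,.082,.086,.09):
  print(z,[proj(c,[*(p+t*.184+n*k*.015),z]).round(1).tolist() for k in(1,-1)])
for u in((315.8,331.7),(309.7,338.5)): print(at(c,u,.082), p+t*.184)
"
```

```text
0.06 [[[315.0, 334.8]], [[308.2, 341.1]]]
0.065 [[[315.0, 334.1]], [[308.1, 340.4]]]
0.075 [[[314.9, 332.7]], [[308.0, 339.0]]]
0.08 [[[314.8, 332.0]], [[307.9, 338.3]]]
0.082 [[[314.8, 331.7]], [[307.9, 338.0]]]
0.086 [[[314.8, 331.1]], [[307.8, 337.4]]]
0.09 [[[314.8, 330.5]], [[307.8, 336.9]]]
[0.635948   0.12226393 0.082     ] [0.65316917 0.12242013]
[0.66454796 0.1292051  0.082     ] [0.65316917 0.12242013]
```

Emit:
{"op": "servo_tool", "data": {
  "targets": [
    [[0,0,0.03],0],
    [[0,0,0.03],0],
    [[0,0,0],0]
  ]
}}

```text
clock: 12.72
position: [0.6792, -0.06, 0.0543]
tool_rot: [3.141, 0.001, 1.7]
force: [-6.8, -1.8, 20.0]
grip_width: 0.0286
```

Contact is firm, so I back off 1.5 mm and open.

Emit:
{"op": "servo_tool", "data": {
  "targets": [
    [[0,0,-0.03],0],
    [[0,0,0],0]
  ]
}}

```text
clock: 12.98
position: [0.679, -0.0598, 0.0546]
tool_rot: [3.141, 0.0, 1.7]
force: [-1.6, -2.0, 6.5]
grip_width: 0.0289
```

Emit:
{"op": "servo_tool", "data": {
  "targets": [
    [[0,0,0],0],
    [[0,0,0],0],
    [[0,0,0],0],
    [[0,0,0],0]
  ],
  "gripper": 0.1,
  "newtons": 20
}}

```text
clock: 13.48
position: [0.6788, -0.0598, 0.0542]
tool_rot: [-3.142, -0.0, 1.7]
force: [-0.8, -0.1, -1.1]
grip_width: 0.0469
```

```bash
python3 -c "
from plan import *
st(); np.save('w7.npy',bot.get_calibration('wrist')); f=bot.grab_frame('wrist'); cv2.imwrite('pics/w7.png',f); f=bot.grab_frame('scene'); cv2.imwrite('pics/s7.png',f); crop(f,230,250,110,110,6,'s7c')"
```

```text
{'clock': 13.475, 'position': [0.6788, -0.0598, 0.0542], 'tool_rot': [-3.1415, -0.0001, 1.7002], 'force': [-0.813, -0.0636, -1.0511], 'grip_width': 0.0469, 'qpos': [0.2733, 0.8497, -0.4453, 1.5377, 0.4426, 0.8558, -0.2038]}
```

View pics/s7c.png

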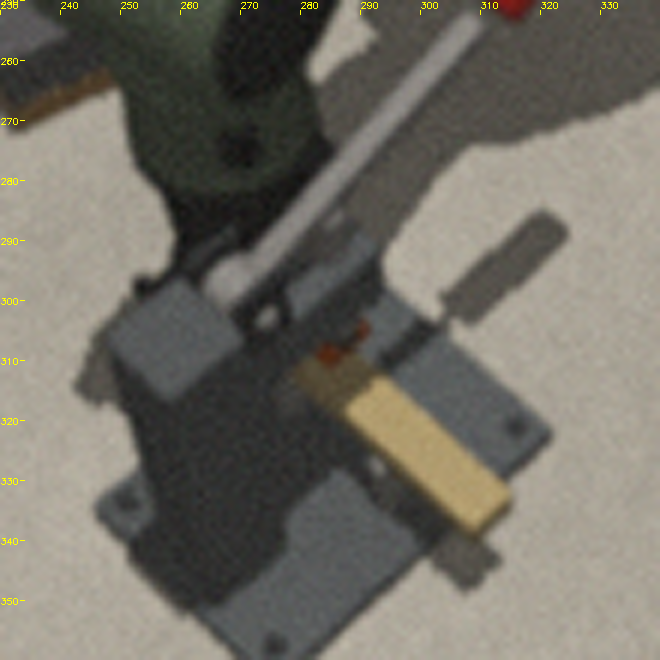

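View pics/w7.png

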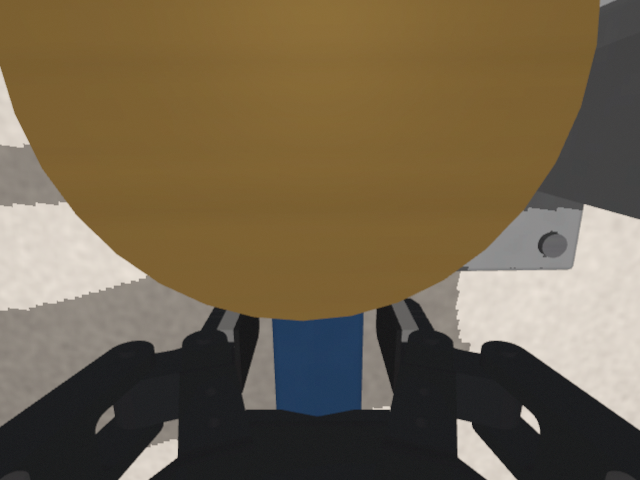

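The scene crop shows the bar resting across the supports under the orange nose, with its free end at (310,335). The pads stand clear of it on both sides. I retreat upward and to the right, then over to the lever.

```bash
sed -i 's/^PX.*/PX,PY,PA=.6679,.0129,.143/' pf.py; python3 -c "
from plan import *
from pf import *
p=bot.observe()['position']
s=plan((p[0],p[1],.13),1.70,3)
s=plan(W(0,-.12,.22),1.70,3,s)
s=plan(W(-.161,-.13,.39),3.285,19,s)
s=plan(W(-.161,0,.39),3.285,4,s)
"
```

```text
3 rows max 0.51 turn 0.0
[[[0.0,0.0,-0.51],0.0],[[0.0,0.0,-0.51],0.0],[[0.0,0.0,-0.51],0.0]]
3 rows max 0.6 turn -0.0
[[[-0.31,0.0,-0.6],-0.0],[[-0.31,0.0,-0.6],-0.0],[[-0.31,0.0,-0.6],-0.0]]
19 rows max 0.18 turn -0.96
[[[-0.01,-0.17,-0.18],-0.96],[[0.0,-0.17,-0.18],-0.96],[[0.02,-0.17,-0.18],-0.96],[[0.03,-0.17,-0.18],-0.96],[[0.04,-0.16,-0.18],-0.96],[[0.06,-0.16,-0.18],-0.96],[[0.07,-0.15,-0.18],-0.96],[[0.08,-0.15,-0.18],-0.96],[[0.09,-0.14,-0.18],-0.96],[[0.11,-0.13,-0.18],-0.96],[[0.12,-0.12,-0.18],-0.96],[[0.13,-0.11,-0.18],-0.96],[[0.14,-0.1,-0.18],-0.96],[[0.14,-0.09,-0.18],-0.96],[[0.15,-0.08,-0.18],-0.96],[[0.16,-0.07,-0.18],-0.96],[[0.16,-0.05,-0.18],-0.96],[[0.17,-0.04,-0.18],-0.96],[[0.17,-0.02,-0.18],-0.96]]
4 rows max 0.65 turn -0.0
[[[-0.0,0.65,0.0],-0.0],[[-0.0,0.65,0.0],-0.0],[[-0.0,0.65,0.0],-0.0],[[-0.0,0.65,0.0],-0.0]]
```

Emit:
{"op": "servo_tool", "data": {
  "targets": [
    [[0,0,-0.2],0],
    [[0,0,-0.4],0],
    [[0,0,-0.5],0],
    [[0,0,-0.4],0],
    [[-0.31,0,-0.6],0],
    [[-0.31,0,-0.6],0],
    [[-0.31,0,-0.6],0],
    [[-0.01,-0.17,-0.18],-0.96],
    [[0,-0.17,-0.18],-0.96],
    [[0.02,-0.17,-0.18],-0.96],
    [[0.03,-0.17,-0.18],-0.96],
    [[0.04,-0.16,-0.18],-0.96]
  ]
}}

```text
clock: 15.08
position: [0.6428, -0.1144, 0.2657]
tool_rot: [3.141, 0.001, 2.122]
force: [-0.0, 0.4, -1.1]
grip_width: 0.0468
```

Emit:
{"op": "servo_tool", "data": {
  "targets": [
    [[0.06,-0.16,-0.18],-0.96],
    [[0.07,-0.15,-0.18],-0.96],
    [[0.08,-0.15,-0.18],-0.96],
    [[0.09,-0.14,-0.18],-0.96],
    [[0.11,-0.13,-0.18],-0.96],
    [[0.12,-0.12,-0.18],-0.96],
    [[0.13,-0.11,-0.18],-0.96],
    [[0.14,-0.1,-0.18],-0.96],
    [[0.14,-0.09,-0.18],-0.96],
    [[0.15,-0.08,-0.18],-0.96],
    [[0.16,-0.07,-0.18],-0.96],
    [[0.16,-0.05,-0.18],-0.96]
  ],
  "gripper": 0.7
}}

```text
clock: 16.58
position: [0.5431, -0.1348, 0.3735]
tool_rot: [-3.141, 0.0, 3.127]
force: [-0.1, -0.6, 0.3]
grip_width: 0.0726
```

Emit:
{"op": "servo_tool", "data": {
  "targets": [
    [[0.17,-0.04,-0.18],-0.96],
    [[0.17,-0.02,-0.18],-0.96],
    [[0,0,0],0]
  ]
}}

```text
clock: 16.95
position: [0.5264, -0.1384, 0.3915]
tool_rot: [-3.14, 0.001, -2.992]
force: [1.3, -0.7, -0.3]
grip_width: 0.0726
```

```bash
python3 -c "
from plan import *
from pf import *
st(); np.save('w8.npy',bot.get_calibration('wrist')); f=bot.grab_frame('wrist'); cv2.imwrite('pics/w8.png',f); f=bot.grab_frame('scene'); cv2.imwrite('pics/s8.png',f); crop(f,220,190,130,150,4,'s8c')
s=plan(W(-.161,0,.38),3.285,4)"
```

```text
{'clock': 16.95, 'position': [0.5264, -0.1384, 0.3915], 'tool_rot': [-3.1402, 0.0011, -2.9921], 'force': [1.2895, -0.7483, -0.2676], 'grip_width': 0.0726, 'qpos': [0.8548, 0.3851, -0.9774, 1.5498, 0.3242, 1.378, 1.5695]}
4 rows max 0.65 turn 0.01
[[[-0.01,0.65,0.05],0.01],[[-0.0,0.65,0.05],0.01],[[-0.0,0.65,0.05],0.01],[[-0.0,0.65,0.05],0.01]]
```

View pics/w8.png

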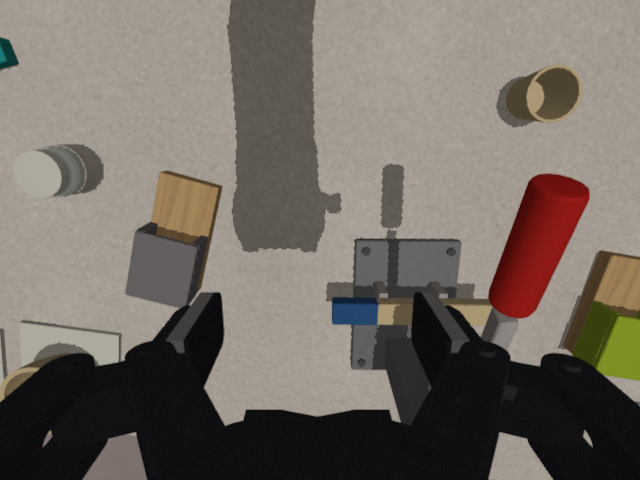

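View pics/s8c.png

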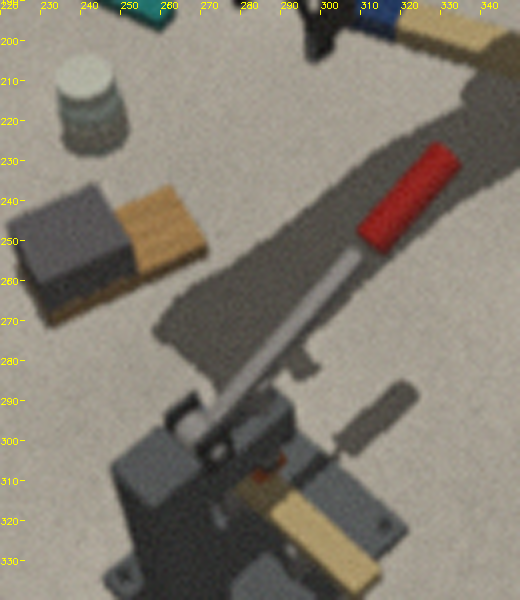

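```bash
python3 -c "
from plan import *
from pf import *
w=np.load('w8.npy',allow_pickle=True).item()
print('grip mid',at(w,(537,248),.314),'pred',W(-.161,0,.314))
for a in(.185,.275): print(proj(w,W(.055-a*np.cos(.35),0,.235+a*np.sin(.35))))
print('blue end',at(w,(333,311),.082),'bd',at(w,(378,311),.082)); print('pred', W(0,-.11,0),W(0,-.05,0))
c=bot.get_calibration('scene')
for a in(.185,.275): print(proj(c,W(.055-a*np.cos(.35),0,.235+a*np.sin(.35))))
"
```

```text
grip mid [ 0.5080556  -0.00827577  0.314     ] pred (np.float64(0.5085433412439909), np.float64(-0.010044613967570873), 0.314)
[[511.14313547 301.75099243]]
[[562.27789541 180.83015725]]
blue end [ 0.68064688 -0.09485     0.082     ] bd [ 0.67187023 -0.03744501  0.082     ]
pred (np.float64(0.6835764443256696), np.float64(-0.0959772202680808), 0) (np.float64(0.675025656511668), np.float64(-0.03658964557640036), 0)
[[311.66065728 250.84920103]]
[[331.70605166 228.10626705]]
```

The wrist picture puts the grip's middle at about (537,248), which is within 2 mm of the predicted position. The bar's blue end at (333,311) is within 3 mm of where it should be seated.

Emit:
{"op": "servo_tool", "data": {
  "targets": [
    [[0,0.65,0.05],0],
    [[0,0.65,0.05],0],
    [[0,0.65,0.05],0],
    [[0,0.65,0.05],0],
    [[0,0,0],0],
    [[0,0,0],0]
  ]
}}

```text
clock: 17.8
position: [0.5074, -0.0101, 0.3801]
tool_rot: [-3.141, -0.0, -2.992]
force: [0.1, -1.0, -0.4]
grip_width: 0.0722
```

```bash
python3 -c "
from plan import *
from pf import *
st(); f=bot.grab_frame('wrist'); cv2.imwrite('pics/w9.png',f)
s=plan(W(-.161,0,.296),3.285,5)"
```

```text
{'clock': 17.8, 'position': [0.5074, -0.0101, 0.3801], 'tool_rot': [-3.1415, -0.0003, -2.9922], 'force': [0.0981, -1.0291, -0.4418], 'grip_width': 0.0722, 'qpos': [0.6955, 0.3282, -1.0252, 1.6545, 0.2883, 1.3228, 1.3424]}
5 rows max 0.34 turn 0.01
[[[-0.0,0.0,0.34],0.01],[[-0.0,0.0,0.34],0.01],[[-0.0,0.0,0.34],0.01],[[-0.0,0.0,0.34],0.01],[[-0.0,0.0,0.34],0.01]]
```

View pics/w9.png

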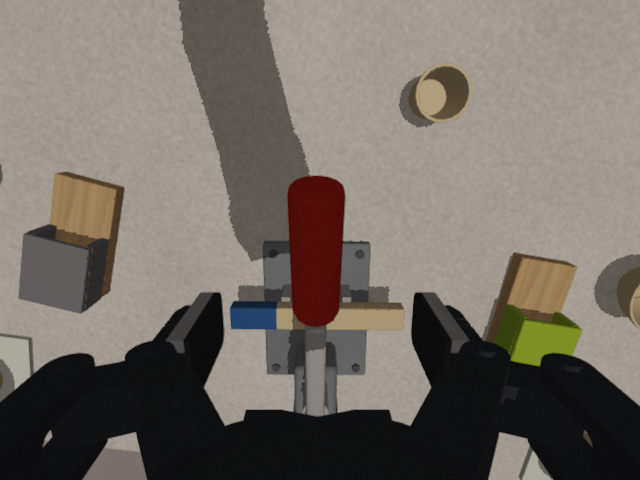

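The red grip is centred between the fingers at column 317, and the bar lies symmetric under it. I descend and pinch.

Emit:
{"op": "servo_tool", "data": {
  "targets": [
    [[0,0,0.3],0],
    [[0,0,0.4],0],
    [[0,0,0.4],0],
    [[0,0,0.35],0],
    [[0,0,0.23],0],
    [[0,0,0],0]
  ]
}}

```text
clock: 18.6
position: [0.507, -0.0099, 0.2957]
tool_rot: [3.141, -0.001, -2.991]
force: [-0.2, -0.5, 0.3]
grip_width: 0.0726
```

Emit:
{"op": "servo_tool", "data": {
  "targets": [
    [[0,0,0],0],
    [[0,0,0],0],
    [[0,0,0],0],
    [[0,0,0],0]
  ],
  "gripper": -1,
  "newtons": 50
}}

```text
clock: 19.1
position: [0.5074, -0.011, 0.2967]
tool_rot: [-3.14, 0.0, -2.993]
force: [-1.0, -7.3, 4.9]
grip_width: 0.0281
```

```bash
python3 -c "
from plan import *
from pf import *
st()
# arc
o=bot.observe();p=o['position']
import numpy as np
a=np.linspace(.35,-.41,25)
x=.055-.23*np.cos(a);z=.235+.23*np.sin(a)
print(np.c_[a,(x-x[0]),(z-z[0])][::4].round(4).tolist())
# tool x is along -press x
dx=np.diff(x);dz=np.diff(z)
print([[[round(-u/.05,3),0,round(-v/.05,3)],0] for u,v in zip(dx,dz)])
"
```

```text
{'clock': 19.1, 'position': [0.5074, -0.011, 0.2967], 'tool_rot': [-3.1398, 0.0003, -2.9925], 'force': [-1.0437, -7.2814, 4.8669], 'grip_width': 0.0281, 'qpos': [0.6579, 0.4013, -0.9919, 1.7876, 0.368, 1.1522, 1.2689]}
[[0.35, 0.0, 0.0], [0.2233, -0.0082, -0.0279], [0.0967, -0.0129, -0.0567], [-0.03, -0.0138, -0.0858], [-0.1567, -0.0111, -0.1148], [-0.2833, -0.0048, -0.1432], [-0.41, 0.0051, -0.1705]]
[[[np.float64(0.048), 0, np.float64(0.138)], 0], [[np.float64(0.043), 0, np.float64(0.139)], 0], [[np.float64(0.039), 0, np.float64(0.14)], 0], [[np.float64(0.035), 0, np.float64(0.142)], 0], [[np.float64(0.03), 0, np.float64(0.143)], 0], [[np.float64(0.025), 0, np.float64(0.143)], 0], [[np.float64(0.021), 0, np.float64(0.144)], 0], [[np.float64(0.016), 0, np.float64(0.145)], 0], [[np.float64(0.012), 0, np.float64(0.145)], 0], [[np.float64(0.007), 0, np.float64(0.145)], 0], [[np.float64(0.003), 0, np.float64(0.146)], 0], [[np.float64(-0.002), 0, np.float64(0.146)], 0], [[np.float64(-0.007), 0, np.float64(0.146)], 0], [[np.float64(-0.011), 0, np.float64(0.145)], 0], [[np.float64(-0.016), 0, np.float64(0.145)], 0], [[np.float64(-0.02), 0, np.float64(0.144)], 0], [[np.float64(-0.025), 0, np.float64(0.143)], 0], [[np.float64(-0.03), 0, np.float64(0.143)], 0], [[np.float64(-0.034), 0, np.float64(0.142)], 0], [[np.float64(-0.039), 0, np.float64(0.14)], 0], [[np.float64(-0.043), 0, np.float64(0.139)], 0], [[np.float64(-0.047), 0, np.float64(0.138)], 0], [[np.float64(-0.052), 0, np.float64(0.136)], 0], [[np.float64(-0.056), 0, np.float64(0.134)], 0]]
```

Emit:
{"op": "servo_tool", "data": {
  "targets": [
    [[0.05,0,0.14],0],
    [[0.04,0,0.14],0],
    [[0.04,0,0.14],0],
    [[0.035,0,0.14],0],
    [[0.03,0,0.14],0],
    [[0.025,0,0.145],0],
    [[0.02,0,0.145],0],
    [[0.015,0,0.145],0],
    [[0.01,0,0.145],0],
    [[0.005,0,0.145],0],
    [[0.005,0,0.145],0],
    [[0,0,0.145],0]
  ]
}}

```text
clock: 20.6
position: [0.4938, -0.013, 0.2108]
tool_rot: [-3.14, 0.0, -2.992]
force: [-2.2, -7.2, 6.7]
grip_width: 0.0282
```

Emit:
{"op": "servo_tool", "data": {
  "targets": [
    [[-0.005,0,0.145],0],
    [[-0.01,0,0.145],0],
    [[-0.015,0,0.145],0],
    [[-0.02,0,0.145],0],
    [[-0.025,0,0.145],0],
    [[-0.03,0,0.14],0],
    [[-0.035,0,0.14],0],
    [[-0.04,0,0.14],0],
    [[-0.045,0,0.14],0]
  ]
}}

```text
clock: 21.72
position: [0.5048, -0.0114, 0.1466]
tool_rot: [-3.14, -0.0, -2.993]
force: [-6.0, -7.6, 10.4]
grip_width: 0.0282
```

```bash
cat > lev.py <<'E'
from plan import *
from pf import *
def lev():
    p=bot.observe()["position"];d=p[:2]-[PX,PY];c,s=np.cos(PA),np.sin(PA);x=d@[c,s];y=d@[-s,c];z=p[2]+.0187
    print("press x",x.round(4),"y",y.round(4),"z",z.round(4),"lever",.35-np.arctan2(z-.235,.055-x),"r",np.hypot(z-.235,.055-x)); st()
E
python3 -c "
from lev import *
lev()"
```

```text
press x -0.1649 y -0.0008 z 0.1653 lever 0.6571556243977571 r 0.23067753220722587
{'clock': 21.725, 'position': [0.5048, -0.0114, 0.1466], 'tool_rot': [-3.1395, -0.0003, -2.9926], 'force': [-6.0076, -7.6329, 10.4293], 'grip_width': 0.0282, 'qpos': [0.5372, 0.5812, -0.8604, 1.9608, 0.581, 0.8658, 1.0835]}
```

Emit:
{"op": "servo_tool", "data": {
  "targets": [
    [[-0.045,0,0.14],0],
    [[-0.05,0,0.14],0],
    [[-0.055,0,0.13],0],
    [[-0.04,0,0.08],0],
    [[0,0,0],0]
  ]
}}

```text
clock: 22.35
position: [0.5142, -0.0101, 0.1221]
tool_rot: [-3.139, -0.001, -2.993]
force: [-5.9, -7.9, 13.0]
grip_width: 0.0287
```

```bash
python3 -c "
from lev import *
lev(); f=bot.grab_frame('scene'); cv2.imwrite('pics/s10.png',f); crop(f,220,230,150,130,5,'s10c')"
```

```text
press x -0.1554 y -0.0009 z 0.1408 lever 0.7708782504783218 r 0.2305265882445739
{'clock': 22.35, 'position': [0.5142, -0.0101, 0.1221], 'tool_rot': [-3.1395, -0.0006, -2.9928], 'force': [-5.9211, -7.9305, 13.0475], 'grip_width': 0.0287, 'qpos': [0.5036, 0.6276, -0.8262, 1.9553, 0.625, 0.8348, 1.051]}
```

View pics/s10c.png

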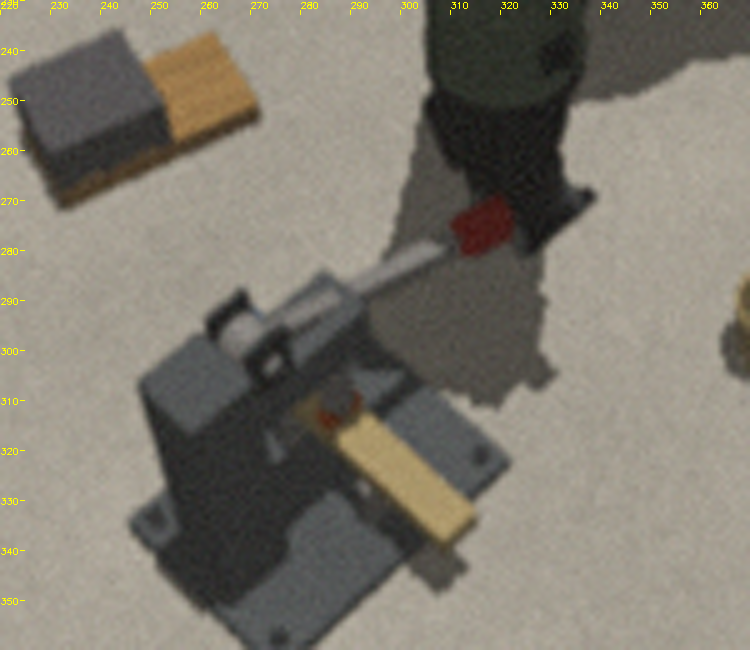

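The nose bears on the bar at (285,310), and the lever reads about 0.77 rad by the arm pose. I press 2 mm more to be sure of the stop, then hold.

Emit:
{"op": "servo_tool", "data": {
  "targets": [
    [[-0.02,0,0.04],0],
    [[0,0,0],0],
    [[0,0,0],0],
    [[0,0,0],0],
    [[0,0,0],0],
    [[0,0,0],0]
  ]
}}

```text
clock: 23.15
position: [0.515, -0.01, 0.1208]
tool_rot: [-3.139, -0.001, -2.993]
force: [-10.9, -9.4, 25.7]
grip_width: 0.0285
```

The force rose to 26 N, so the lever is at its stop, and it was held about 0.75 s. I ease it back along the reversed arc.

Emit:
{"op": "servo_tool", "data": {
  "targets": [
    [[0.02,0,-0.04],0],
    [[0.04,0,-0.08],0],
    [[0.055,0,-0.13],0],
    [[0.05,0,-0.14],0],
    [[0.045,0,-0.14],0],
    [[0.045,0,-0.14],0],
    [[0.04,0,-0.14],0],
    [[0.035,0,-0.14],0],
    [[0.03,0,-0.14],0],
    [[0.025,0,-0.145],0],
    [[0.02,0,-0.145],0],
    [[0.015,0,-0.145],0]
  ]
}}

```text
clock: 24.65
position: [0.4951, -0.0128, 0.1969]
tool_rot: [-3.14, 0.001, -2.992]
force: [4.9, -5.6, 5.1]
grip_width: 0.0287
```

Emit:
{"op": "servo_tool", "data": {
  "targets": [
    [[0.01,0,-0.145],0],
    [[0.005,0,-0.145],0],
    [[0,0,-0.145],0],
    [[-0.005,0,-0.145],0],
    [[-0.005,0,-0.145],0],
    [[-0.01,0,-0.145],0],
    [[-0.015,0,-0.145],0],
    [[-0.02,0,-0.145],0],
    [[-0.025,0,-0.145],0],
    [[-0.03,0,-0.14],0],
    [[-0.035,0,-0.14],0],
    [[0,0,0],0]
  ]
}}

```text
clock: 26.15
position: [0.5013, -0.0119, 0.276]
tool_rot: [-3.14, 0.001, -2.993]
force: [2.9, -6.0, 2.0]
grip_width: 0.0285
```

```bash
python3 -c "
from lev import *
lev()"
```

```text
press x -0.1684 y -0.0008 z 0.2947 lever 0.08871803313529697 r 0.2312443337544793
{'clock': 26.15, 'position': [0.5013, -0.0119, 0.276], 'tool_rot': [-3.1398, 0.001, -2.9927], 'force': [2.9033, -5.9536, 2.0007], 'grip_width': 0.0285, 'qpos': [0.6562, 0.4124, -0.985, 1.8308, 0.3855, 1.1039, 1.2515]}
```

Emit:
{"op": "servo_tool", "data": {
  "targets": [
    [[-0.04,0,-0.12],0],
    [[-0.04,0,-0.12],0],
    [[-0.04,0,-0.1],0],
    [[-0.03,0,-0.08],0],
    [[0,0,0],0],
    [[0,0,0],0]
  ]
}}

```text
clock: 26.9
position: [0.5063, -0.0112, 0.2934]
tool_rot: [3.141, -0.006, -2.992]
force: [6.0, -3.0, -47.5]
grip_width: 0.0283
```

```bash
python3 -c "
from lev import *
lev()"
```

```text
press x -0.1633 y -0.0008 z 0.3121 lever 0.01054789167342779 r 0.2315539002795592
{'clock': 26.9, 'position': [0.5063, -0.0112, 0.2934], 'tool_rot': [3.1414, -0.0055, -2.992], 'force': [6.0193, -3.0214, -47.5154], 'grip_width': 0.0283, 'qpos': [0.6561, 0.4066, -0.9902, 1.7901, 0.3694, 1.1518, 1.2678]}
```

The lever is at its upper stop with the arm pulling 47 N. I relax that before opening.

Emit:
{"op": "servo_tool", "data": {
  "targets": [
    [[0,0,0.03],0],
    [[0,0,0.03],0],
    [[0,0,0],0]
  ]
}}

```text
clock: 27.28
position: [0.5061, -0.0112, 0.2921]
tool_rot: [-3.14, -0.006, -2.992]
force: [-11.7, -7.3, -9.5]
grip_width: 0.0286
```

Emit:
{"op": "servo_tool", "data": {
  "targets": [
    [[0,0,0],0],
    [[0,0,0],0],
    [[0,0,0],0],
    [[0,0,0],0]
  ],
  "gripper": 0.6,
  "newtons": 20
}}

```text
clock: 27.78
position: [0.5083, -0.0095, 0.2934]
tool_rot: [-3.142, 0.0, -2.991]
force: [-0.6, -0.8, 0.5]
grip_width: 0.0686
```

```bash
python3 -c "
from lev import *
st()
p=bot.observe()['position']
s=plan((p[0],p[1],.39),3.285,4)
s=plan(W(-.161,.13,.39),3.285,4,s)
s=plan(W(-.03,.13,.2),1.714,19,s)
s=plan(W(.003,.078,.13),1.714,4,s)
"
```

```text
{'clock': 27.775, 'position': [0.5083, -0.0095, 0.2934], 'tool_rot': [-3.1415, 0.0003, -2.9911], 'force': [-0.6218, -0.7926, 0.5066], 'grip_width': 0.0686, 'qpos': [0.6539, 0.4069, -0.991, 1.7901, 0.3719, 1.1466, 1.2647]}
4 rows max 0.48 turn 0.02
[[[0.0,0.0,-0.48],0.02],[[0.0,0.0,-0.48],0.02],[[0.0,0.0,-0.48],0.02],[[0.0,0.0,-0.48],0.02]]
4 rows max 0.65 turn -0.0
[[[-0.0,0.65,0.0],-0.0],[[-0.0,0.65,0.0],-0.0],[[-0.0,0.65,0.0],-0.0],[[-0.0,0.65,0.0],-0.0]]
19 rows max 0.2 turn 0.95
[[[-0.14,-0.0,0.2],0.95],[[-0.14,0.01,0.2],0.95],[[-0.14,0.02,0.2],0.95],[[-0.13,0.03,0.2],0.95],[[-0.13,0.04,0.2],0.95],[[-0.13,0.06,0.2],0.95],[[-0.12,0.07,0.2],0.95],[[-0.12,0.08,0.2],0.95],[[-0.11,0.08,0.2],0.95],[[-0.1,0.09,0.2],0.95],[[-0.09,0.1,0.2],0.95],[[-0.08,0.11,0.2],0.95],[[-0.08,0.12,0.2],0.95],[[-0.07,0.12,0.2],0.95],[[-0.06,0.13,0.2],0.95],[[-0.04,0.13,0.2],0.95],[[-0.03,0.13,0.2],0.95],[[-0.02,0.14,0.2],0.95],[[-0.01,0.14,0.2],0.95]]
4 rows max 0.35 turn -0.0
[[[-0.26,0.16,0.35],-0.0],[[-0.26,0.16,0.35],-0.0],[[-0.26,0.16,0.35],-0.0],[[-0.26,0.16,0.35],-0.0]]
```

Emit:
{"op": "servo_tool", "data": {
  "targets": [
    [[0,0,-0.3],0],
    [[0,0,-0.5],0],
    [[0,0,-0.6],0],
    [[0,0,-0.5],0],
    [[0,0.6,0],0],
    [[0,0.65,0],0],
    [[0,0.65,0],0],
    [[0,0.65,0],0],
    [[-0.14,0,0.2],0.95],
    [[-0.14,0.01,0.2],0.95],
    [[-0.14,0.02,0.2],0.95],
    [[-0.13,0.03,0.2],0.95]
  ]
}}

```text
clock: 29.28
position: [0.5169, 0.1204, 0.349]
tool_rot: [3.141, 0.001, 2.958]
force: [0.5, 0.3, 0.4]
grip_width: 0.0683
```

```bash
python3 -c "
from lev import *
st()
f=bot.grab_frame('scene'); cv2.imwrite('pics/s11.png',f); crop(f,220,190,150,150,4,'s11c')"
```

```text
{'clock': 29.275, 'position': [0.5169, 0.1204, 0.349], 'tool_rot': [3.1411, 0.0007, 2.9578], 'force': [0.51, 0.3244, 0.3645], 'grip_width': 0.0683, 'qpos': [0.3706, 0.3834, -0.9558, 1.6547, 0.3255, 1.2728, 0.7392]}
```

View pics/s11.png

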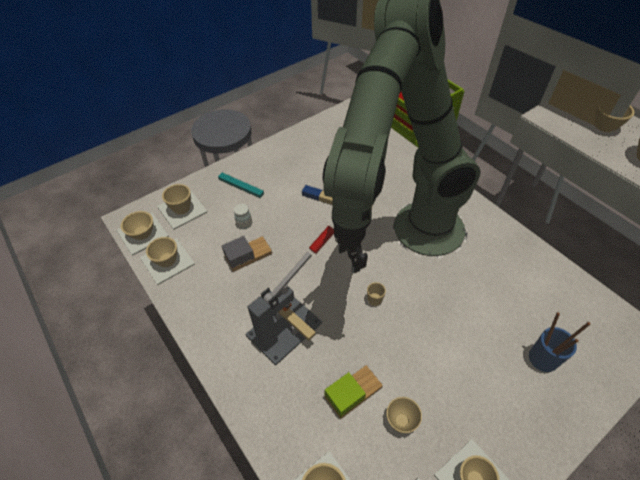

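The lever is back at rest with the red grip at (322,238), and the bar is still seated at (297,322). I carry on to the left side of the press.

Emit:
{"op": "servo_tool", "data": {
  "targets": [
    [[-0.13,0.04,0.2],0.95],
    [[-0.13,0.06,0.2],0.95],
    [[-0.12,0.07,0.2],0.95],
    [[-0.12,0.08,0.2],0.95],
    [[-0.11,0.08,0.2],0.95],
    [[-0.1,0.09,0.2],0.95],
    [[-0.09,0.1,0.2],0.95],
    [[-0.08,0.11,0.2],0.95],
    [[-0.08,0.12,0.2],0.95],
    [[-0.07,0.12,0.2],0.95],
    [[-0.06,0.13,0.2],0.95],
    [[-0.04,0.13,0.2],0.95]
  ]
}}

```text
clock: 30.82
position: [0.5994, 0.1326, 0.2291]
tool_rot: [3.141, -0.0, 1.964]
force: [-0.7, 0.3, 0.7]
grip_width: 0.0685
```

Emit:
{"op": "servo_tool", "data": {
  "targets": [
    [[-0.03,0.13,0.2],0.95],
    [[-0.02,0.14,0.2],0.95],
    [[-0.01,0.14,0.2],0.95],
    [[0,0,0],0]
  ]
}}

```text
clock: 31.32
position: [0.6195, 0.136, 0.1986]
tool_rot: [-3.141, -0.0, 1.718]
force: [0.3, 0.4, 0.3]
grip_width: 0.0683
```

```bash
python3 -c "
from lev import *
st(); np.save('w12.npy',bot.get_calibration('wrist'))
f=bot.grab_frame('wrist'); cv2.imwrite('pics/w12.png',f)
f=bot.grab_frame('top'); cv2.imwrite('pics/t12.png',f); crop(f,180,130,140,100,5,'t12c')"
```

```text
{'clock': 31.325, 'position': [0.6195, 0.136, 0.1986], 'tool_rot': [-3.1412, -0.0004, 1.7182], 'force': [0.2683, 0.3669, 0.269], 'grip_width': 0.0683, 'qpos': [0.0548, 0.6219, -0.5589, 1.5855, 0.3657, 1.0407, -0.4594]}
```

View pics/w12.png

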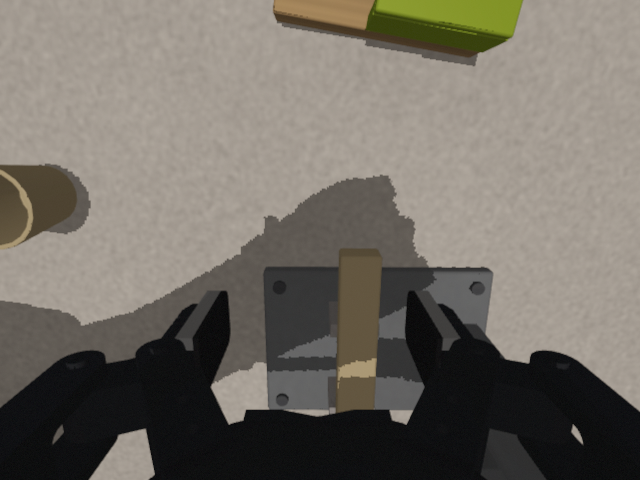

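View pics/t12c.png

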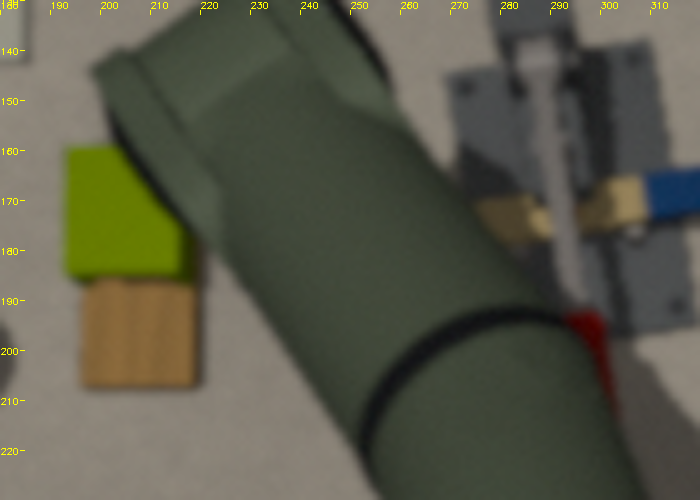

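```bash
python3 -c "
from lev import *
w=np.load('w12.npy',allow_pickle=True).item()
def loc(p):
  d=p[:2]-[PX,PY];c,s=np.cos(PA),np.sin(PA);return (d@[c,s]).round(4),(d@[-s,c]).round(4)
P=[at(w,u,.082) for u in((338,256),(381,256),(336,405),(376,405))]
for p in P: print(p.round(4),loc(p))
e=(P[0]+P[1])/2;m=(P[2]+P[3])/2
print('end',loc(e),'axis',np.arctan2(*(e-m)[1::-1]))
for u,z in(((275,13),.025),((366,29),.025),((512,36),.073),((377,10),.073)): print(at(w,u,z).round(4))
print('base corners',loc(at(w,(265,268),.015)),loc(at(w,(492,268),.015)))
"
```

```text
[0.6381 0.1202 0.082 ] (np.float64(-0.0142), np.float64(0.1105))
[0.6682 0.1247 0.082 ] (np.float64(0.0163), np.float64(0.1106))
[ 0.6568 -0.0034  0.082 ] (np.float64(-0.0133), np.float64(-0.0146))
[0.6884 0.0013 0.082 ] (np.float64(0.0186), np.float64(-0.0144))
end (np.float64(0.001), np.float64(0.1105)) axis 1.726973024545397
[0.5678 0.2804 0.025 ]
[0.6358 0.2799 0.025 ]
[0.724  0.2781 0.073 ]
[0.6368 0.2798 0.073 ]
base corners (np.float64(-0.0758), np.float64(0.0764)) (np.float64(0.1287), np.float64(0.0776))
```

The wrist picture shows the bar's bare end at row 256, columns 338–381, still within about 1 mm of centre. I descend over the bare end.

```bash
python3 -c "
from lev import *
s=plan(W(.001,.0765,.13),1.722,4)
s=plan(W(.001,.0755,.056),1.722,4,s)
"
```

```text
4 rows max 0.35 turn -0.01
[[[-0.26,0.16,0.35],-0.01],[[-0.26,0.16,0.35],-0.01],[[-0.26,0.16,0.35],-0.01],[[-0.26,0.16,0.35],-0.01]]
4 rows max 0.37 turn -0.0
[[[-0.0,-0.0,0.37],-0.0],[[-0.0,-0.0,0.37],-0.0],[[-0.0,-0.0,0.37],-0.0],[[-0.0,-0.0,0.37],-0.0]]
```

Emit:
{"op": "servo_tool", "data": {
  "targets": [
    [[-0.26,0.16,0.35],-0.05],
    [[-0.26,0.16,0.35],0],
    [[-0.26,0.16,0.35],0],
    [[-0.26,0.16,0.35],0],
    [[0,0,0],0],
    [[0,0,0],0]
  ],
  "gripper": 0.2
}}

```text
clock: 32.17
position: [0.6588, 0.0899, 0.1286]
tool_rot: [3.141, -0.001, 1.722]
force: [0.4, 0.7, -0.6]
grip_width: 0.0513
```

```bash
python3 -c "
from lev import *
st(); np.save('w13.npy',bot.get_calibration('wrist'))
f=bot.grab_frame('wrist'); cv2.imwrite('pics/w13.png',f)
f=bot.grab_frame('scene'); cv2.imwrite('pics/s13.png',f); crop(f,200,130,200,150,4,'s13c')
plan(W(.001,.0755,.056),1.722,4)"
```

```text
{'clock': 32.175, 'position': [0.6588, 0.0899, 0.1286], 'tool_rot': [3.1413, -0.0006, 1.7216], 'force': [0.3887, 0.6623, -0.5923], 'grip_width': 0.0513, 'qpos': [0.0995, 0.7432, -0.5195, 1.5521, 0.422, 0.9596, -0.4003]}
4 rows max 0.37 turn -0.0
[[[-0.01,-0.01,0.37],-0.0],[[-0.01,-0.01,0.37],-0.0],[[-0.01,-0.01,0.37],-0.0],[[-0.01,-0.01,0.37],-0.0]]
```

View pics/w13.png

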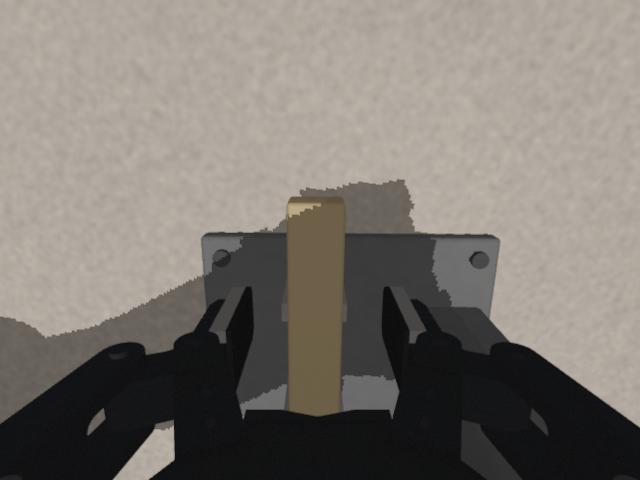

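View pics/s13.png

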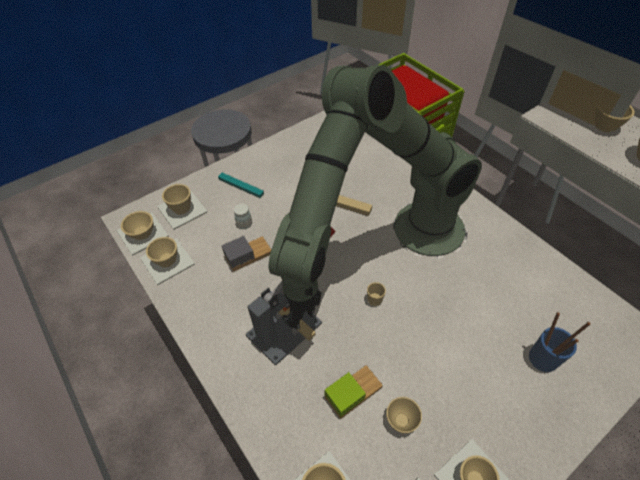

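The wrist picture shows the bar between the open pads, columns 288–345 around a finger centre of 317. I descend to grip.

Emit:
{"op": "servo_tool", "data": {
  "targets": [
    [[-0.01,-0.01,0.3],0],
    [[-0.01,-0.01,0.4],0],
    [[-0.01,-0.01,0.4],0],
    [[-0.01,-0.01,0.3],0],
    [[0,0,0.05],0],
    [[0,0,0],0]
  ]
}}

```text
clock: 33.02
position: [0.6572, 0.0871, 0.0559]
tool_rot: [3.141, -0.0, 1.721]
force: [-0.2, 0.0, -0.7]
grip_width: 0.0512
```

Emit:
{"op": "servo_tool", "data": {
  "targets": [
    [[0,0,0],0],
    [[0,0,0],0],
    [[0,0,0],0],
    [[0,0,0],0]
  ],
  "gripper": -1,
  "newtons": 20
}}

```text
clock: 33.52
position: [0.6575, 0.0871, 0.0565]
tool_rot: [3.141, -0.0, 1.721]
force: [0.2, 0.3, 6.2]
grip_width: 0.0296
```

Emit:
{"op": "servo_tool", "data": {
  "targets": [
    [[0,0,-0.025],0],
    [[0,0,0],0]
  ]
}}

```text
clock: 33.78
position: [0.657, 0.0869, 0.057]
tool_rot: [-3.141, -0.0, 1.721]
force: [-0.1, 0.8, -2.8]
grip_width: 0.0295
```

Emit:
{"op": "servo_tool", "data": {
  "targets": [
    [[0,0,-0.02],0],
    [[0,0,-0.02],0],
    [[0,0,0],0]
  ],
  "gripper": -1,
  "newtons": 80
}}

```text
clock: 34.15
position: [0.6571, 0.087, 0.0591]
tool_rot: [3.142, -0.0, 1.721]
force: [-0.1, 0.2, -2.1]
grip_width: 0.0287
```

```bash
python3 -c "
from lev import *
st(); np.save('w14.npy',bot.get_calibration('wrist'))
f=bot.grab_frame('wrist'); cv2.imwrite('pics/w14.png',f)
f=bot.grab_frame('scene'); crop(f,230,250,110,110,6,'s14c')"
```

```text
{'clock': 34.15, 'position': [0.6571, 0.087, 0.0591], 'tool_rot': [3.1416, -0.0, 1.7212], 'force': [-0.0659, 0.2455, -2.0636], 'grip_width': 0.0287, 'qpos': [0.0817, 0.8258, -0.4823, 1.591, 0.4739, 0.8435, -0.4377]}
```

View pics/w14.png

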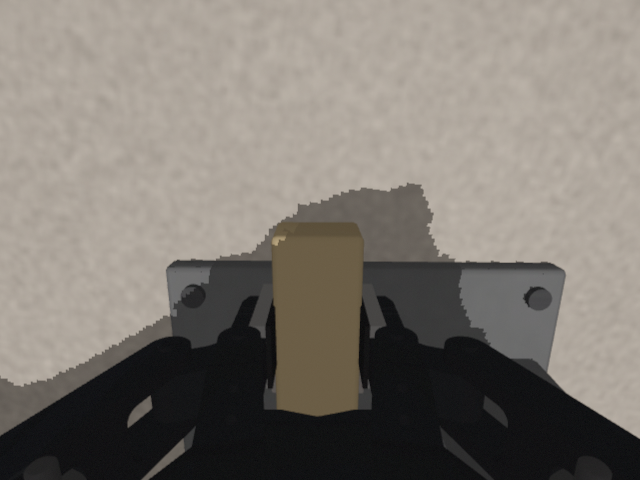

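View pics/s14c.png

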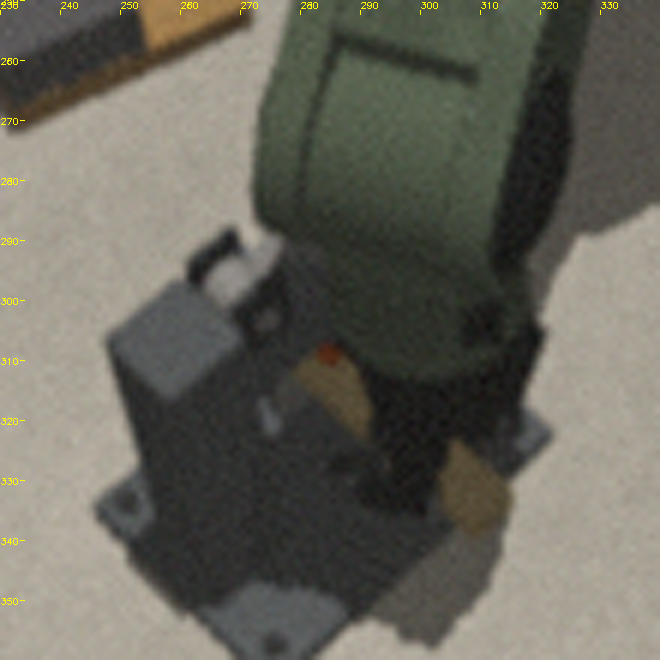

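The bar is held at its bare end (columns 273–362), with a 2 N load on the wrist. I lift it 15 mm under the nose and back it out toward the lever side.

```bash
python3 -c "
from lev import *
p=bot.observe()['position']
s=plan((p[0],p[1],.074),1.7212,3)
s=plan(W(-.07,.08,.076),1.7212,5,s)
s=plan(W(-.08,.1,.15),1.7212,5,s)
s=plan(W(-.2,.105,.15),1.7212,5,s)
s=plan((.39,.322,.12),3.125,17,s)
"
```

```text
3 rows max 0.1 turn -0.0
[[[0.0,0.0,-0.1],-0.0],[[0.0,0.0,-0.1],-0.0],[[0.0,0.0,-0.1],-0.0]]
5 rows max 0.28 turn -0.0
[[[0.02,-0.28,-0.01],-0.0],[[0.02,-0.28,-0.01],-0.0],[[0.02,-0.28,-0.01],-0.0],[[0.02,-0.28,-0.01],-0.0],[[0.02,-0.28,-0.01],-0.0]]
5 rows max 0.3 turn -0.0
[[[0.08,-0.04,-0.3],-0.0],[[0.08,-0.04,-0.3],-0.0],[[0.08,-0.04,-0.3],-0.0],[[0.08,-0.04,-0.3],-0.0],[[0.08,-0.04,-0.3],-0.0]]
5 rows max 0.48 turn -0.0
[[[0.02,-0.48,0.0],-0.0],[[0.02,-0.48,0.0],-0.0],[[0.02,-0.48,0.0],-0.0],[[0.02,-0.48,0.0],-0.0],[[0.02,-0.48,0.0],-0.0]]
17 rows max 0.29 turn -0.95
[[[0.28,-0.03,0.04],-0.95],[[0.29,-0.01,0.04],-0.95],[[0.29,0.01,0.04],-0.95],[[0.28,0.04,0.04],-0.95],[[0.28,0.06,0.04],-0.95],[[0.27,0.08,0.04],-0.95],[[0.27,0.1,0.04],-0.95],[[0.26,0.13,0.04],-0.95],[[0.24,0.15,0.04],-0.95],[[0.23,0.17,0.04],-0.95],[[0.22,0.18,0.04],-0.95],[[0.2,0.2,0.04],-0.95],[[0.18,0.22,0.04],-0.95],[[0.17,0.23,0.04],-0.95],[[0.15,0.25,0.04],-0.95],[[0.12,0.26,0.04],-0.95],[[0.1,0.27,0.04],-0.95]]
```

Emit:
{"op": "servo_tool", "data": {
  "targets": [
    [[0,0,-0.1],0],
    [[0,0,-0.1],0],
    [[0,0,-0.1],0],
    [[0.02,-0.2,0],0],
    [[0.02,-0.28,0],0],
    [[0.02,-0.3,0],0],
    [[0.02,-0.3,0],0],
    [[0.02,-0.3,0],0],
    [[0,0,0],0]
  ]
}}

```text
clock: 35.38
position: [0.587, 0.0813, 0.0742]
tool_rot: [-3.141, 0.0, 1.722]
force: [1.5, 0.2, -2.2]
grip_width: 0.0286
```

```bash
python3 -c "
from lev import *
lev()
f=bot.grab_frame('scene'); crop(f,200,190,150,150,5,'s15c')"
```

```text
press x -0.0703 y 0.0793 z 0.0929 lever 1.198382202299606 r 0.1894617916392061
{'clock': 35.375, 'position': [0.587, 0.0813, 0.0742], 'tool_rot': [-3.1409, 0.0004, 1.7215], 'force': [1.4651, 0.2181, -2.1567], 'grip_width': 0.0286, 'qpos': [0.1013, 0.7183, -0.4944, 1.7846, 0.4713, 0.7592, -0.4878]}
```

View pics/s15c.png

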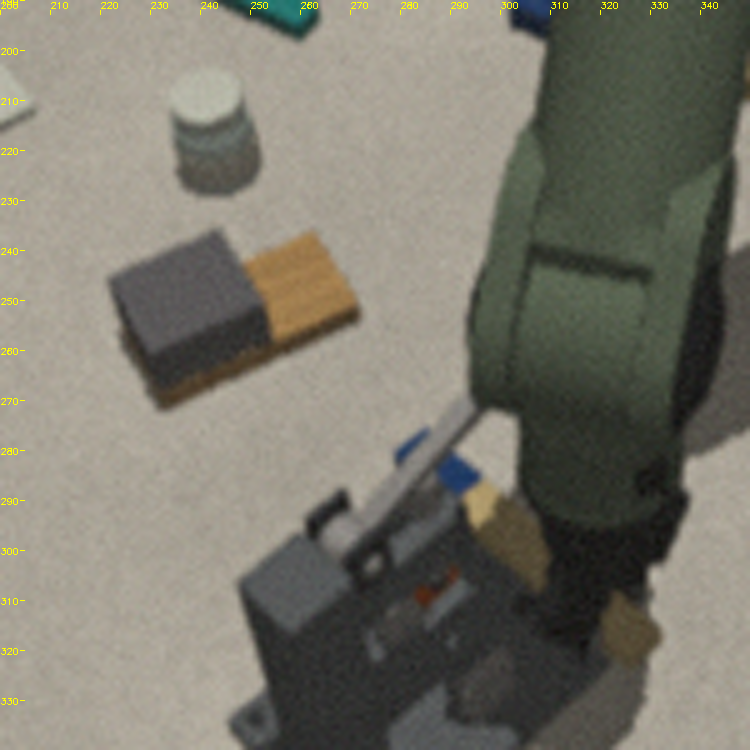

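The bar is clear of the nose, with its blue end at about (283,279). I raise it and back away, then swing toward the green rack.

Emit:
{"op": "servo_tool", "data": {
  "targets": [
    [[0.1,-0.04,-0.2],0],
    [[0.1,-0.04,-0.3],0],
    [[0.1,-0.04,-0.4],0],
    [[0.1,-0.04,-0.35],0],
    [[0.05,-0.04,-0.25],0],
    [[0.02,-0.4,0],0],
    [[0.02,-0.5,0],0],
    [[0.02,-0.5,0],0],
    [[0.02,-0.5,0],0],
    [[0.02,-0.5,0],0],
    [[0,0,0],0]
  ]
}}

```text
clock: 36.8
position: [0.4544, 0.0889, 0.1496]
tool_rot: [-3.141, 0.001, 1.721]
force: [-0.1, 0.2, -1.4]
grip_width: 0.0286
```

```bash
python3 -c "
from lev import *
lev()
s=plan((.39,.322,.12),3.125,17)
"
```

```text
press x -0.2005 y 0.1056 z 0.1683 lever 0.6055185264974066 r 0.2640230628828673
{'clock': 36.8, 'position': [0.4544, 0.0889, 0.1496], 'tool_rot': [-3.1414, 0.0009, 1.7214], 'force': [-0.0758, 0.1508, -1.3916], 'grip_width': 0.0286, 'qpos': [0.1431, 0.4413, -0.5906, 2.069, 0.3648, 0.7327, -0.528]}
17 rows max 0.28 turn -0.95
[[[0.28,-0.03,0.03],-0.95],[[0.28,-0.01,0.03],-0.95],[[0.28,0.01,0.03],-0.95],[[0.28,0.04,0.03],-0.95],[[0.28,0.06,0.03],-0.95],[[0.27,0.08,0.03],-0.95],[[0.26,0.1,0.03],-0.95],[[0.26,0.13,0.03],-0.95],[[0.24,0.15,0.03],-0.95],[[0.23,0.17,0.03],-0.95],[[0.22,0.18,0.03],-0.95],[[0.2,0.2,0.03],-0.95],[[0.18,0.22,0.03],-0.95],[[0.16,0.23,0.03],-0.95],[[0.14,0.24,0.03],-0.95],[[0.12,0.26,0.03],-0.95],[[0.1,0.27,0.03],-0.95]]
```

Emit:
{"op": "servo_tool", "data": {
  "targets": [
    [[0.28,-0.03,0.03],-0.95],
    [[0.28,-0.01,0.03],-0.95],
    [[0.28,0.01,0.03],-0.95],
    [[0.28,0.04,0.03],-0.95],
    [[0.28,0.06,0.03],-0.95],
    [[0.27,0.08,0.03],-0.95],
    [[0.26,0.1,0.03],-0.95],
    [[0.26,0.13,0.03],-0.95],
    [[0.24,0.15,0.03],-0.95],
    [[0.23,0.17,0.03],-0.95],
    [[0.22,0.18,0.03],-0.95],
    [[0.2,0.2,0.03],-0.95]
  ]
}}

```text
clock: 38.3
position: [0.4098, 0.2539, 0.131]
tool_rot: [3.142, 0.0, 2.721]
force: [0.1, -0.1, -1.3]
grip_width: 0.0287
```

Emit:
{"op": "servo_tool", "data": {
  "targets": [
    [[0.18,0.22,0.03],-0.95],
    [[0.16,0.23,0.03],-0.95],
    [[0.14,0.24,0.03],-0.95],
    [[0.12,0.26,0.03],-0.95],
    [[0.1,0.27,0.03],-0.95],
    [[0,0,0],0],
    [[0,0,0],0]
  ]
}}

```text
clock: 39.17
position: [0.3918, 0.3211, 0.1234]
tool_rot: [-3.141, -0.0, 3.13]
force: [0.7, -0.5, -1.6]
grip_width: 0.0287
```

```bash
python3 -c "
from lev import *
st()
f=bot.grab_frame('scene'); crop(f,300,320,130,110,6,'s16c'); cv2.imwrite('pics/s16.png',f)
f=bot.grab_frame('top'); crop(f,170,140,110,130,5,'t16c')"
```

```text
{'clock': 39.175, 'position': [0.3918, 0.3211, 0.1234], 'tool_rot': [-3.1412, -0.0001, 3.1296], 'force': [0.7451, -0.5254, -1.6115], 'grip_width': 0.0287, 'qpos': [-0.1497, 0.6427, -0.9016, 1.9715, 0.671, 0.8576, 0.1384]}
```

View pics/s16c.png

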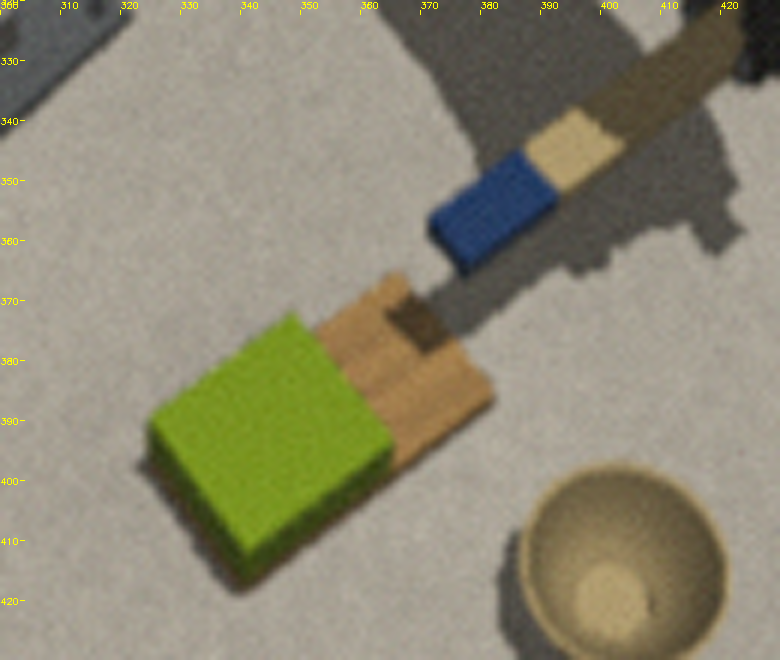

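View pics/t16c.png

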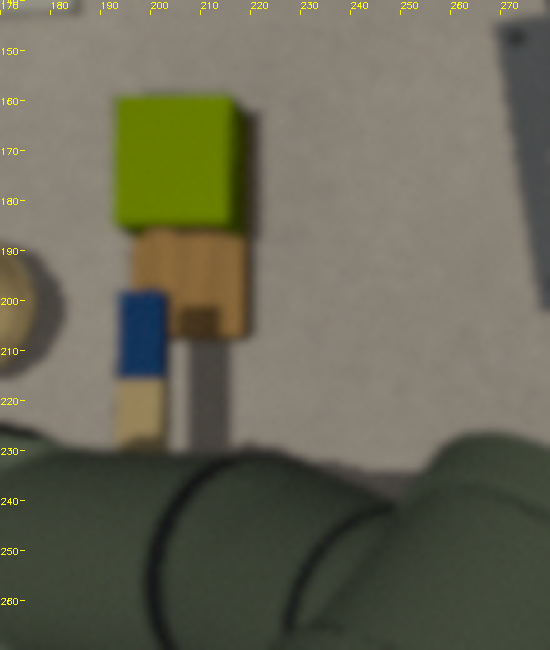

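```bash
python3 -c "
from fit import *
T=bot.get_calibration('top');S=bot.get_calibration('scene')
n=[((.09,.04,.073),(193,159.3)),((.09,-.04,.073),(216.5,159.3)),((0,.04,.073),(193,185)),((0,-.04,.073),(216,185)),((-.07,.04,.025),(196.3,207.3)),((-.07,-.04,.025),(218.7,207.3))]
m=[((0,.04,.073),(365.5,393.3)),((0,-.04,.073),(348.3,372)),((.09,-.04,.073),(324.7,389.2)),((.09,.04,.073),(340.8,410.8)),((-.07,-.04,.025),(366.5,365)),((-.07,.04,.025),(382.2,384.2))]
for v in([(T,n)],[(S,m)],[(T,n),(S,m)]):
  p,r=fit(v,[.63,.3,0]);print(p,r.tolist())
from scipy.optimize import least_squares
for a,b in(((377.3,364.2),(194,198.4)),((371.7,356.3),(203.2,198.8))):
  q=least_squares(lambda P:np.r_[(proj(S,P)-a).ravel(),(proj(T,P)-b).ravel()],[.57,.32,.13]);print(q.x.round(4),q.fun.round(2))
p=np.array([.3918,.3211]);y=3.1296;t=np.array([np.cos(y),np.sin(y)]);print('pred end',p-.185*t)
"
```

```text
[ 0.63282353  0.31628446 -0.02187969] [[0.2, -0.2], [0.1, -0.4], [-0.4, 0.1], [0.1, -0.1], [-0.2, 0.4], [0.3, 0.2]]
[ 0.63411488  0.32039413 -0.02478993] [[0.3, -0.3], [0.3, -0.8], [-0.7, -0.2], [-0.0, 1.1], [-0.5, -0.7], [0.7, 0.7]]
[ 0.63356982  0.31868134 -0.02321843] [[-0.5, -0.4], [-0.6, -0.6], [-1.1, -0.1], [-0.6, -0.3], [-0.9, 0.2], [-0.4, 0.0], [0.1, -0.9], [0.1, -1.3], [-0.9, -0.7], [-0.2, 0.5], [-0.8, -1.2], [0.4, 0.1]]
[0.575  0.3326 0.1404] [-0.19 -0.01 -0.15  0.16]
[0.5722 0.3041 0.1388] [-0.53 -0.03 -0.41  0.44]
pred end [0.5767867  0.31888141]
```

Triangulating the blue end's top corners (scene 377,364 and 372,356) shows it at y = 0.318, in line with the rack, and drooping about 9 mm. I lower it to mouth height and check.

Emit:
{"op": "servo_tool", "data": {
  "targets": [
    [[0,0,0.2],0.1],
    [[0,0,0.35],0],
    [[0,0,0.35],0],
    [[0,0,0.35],0],
    [[0,0,0.3],0],
    [[0,0,0.1],0],
    [[0,0,0],0]
  ]
}}

```text
clock: 40.15
position: [0.3917, 0.3215, 0.0409]
tool_rot: [-3.142, -0.0, 3.122]
force: [1.4, 0.8, -2.4]
grip_width: 0.0285
```

```bash
python3 -c "
from lev import *
st()
f=bot.grab_frame('scene'); crop(f,310,330,110,90,7,'s17c')
f=bot.grab_frame('top'); crop(f,180,150,60,90,6,'t17c')"
```

```text
{'clock': 40.15, 'position': [0.3917, 0.3215, 0.0409], 'tool_rot': [-3.1415, -0.0002, 3.122], 'force': [1.3783, 0.7851, -2.4271], 'grip_width': 0.0285, 'qpos': [-0.2395, 0.7617, -0.7797, 2.0118, 0.8283, 0.7187, 0.0036]}
```

View pics/s17c.png

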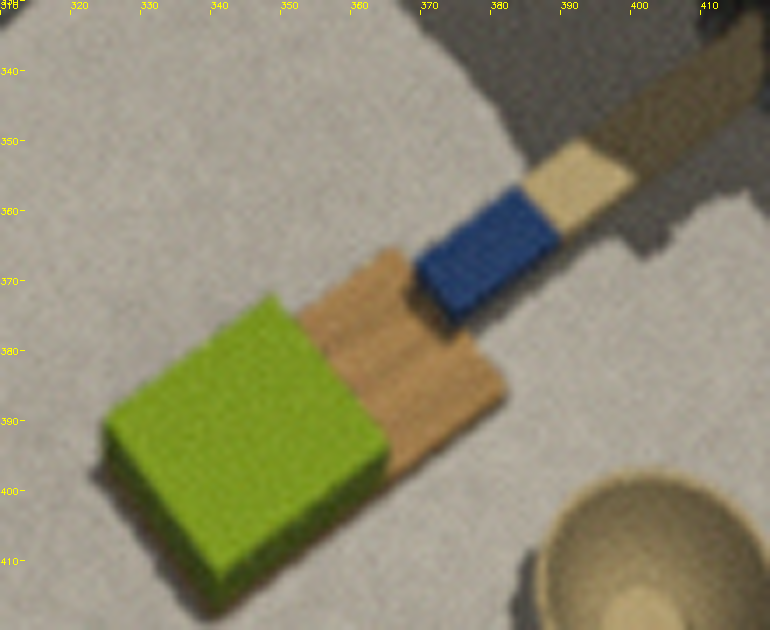

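View pics/t17c.png

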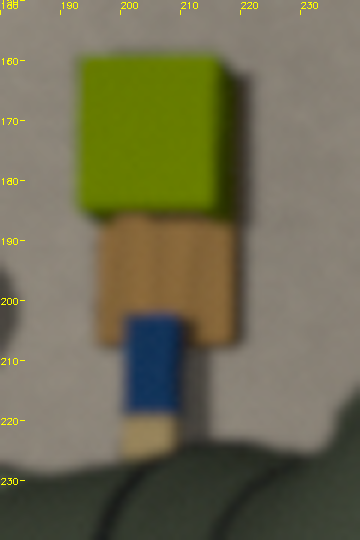

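```bash
python3 -c "
from fit import *
T=bot.get_calibration('top');S=bot.get_calibration('scene')
from scipy.optimize import least_squares
for a,b in(((375,375.4),(201,202.5)),((369.6,367.4),(210.2,202.8))):
  q=least_squares(lambda P:np.r_[(proj(S,P)-a).ravel(),(proj(T,P)-b).ravel()],[.57,.32,.06]);print(q.x.round(4),q.fun.round(2))
"
```

```text
[0.5752 0.3328 0.0566] [-0.28 -0.01 -0.22  0.23]
[0.5722 0.3029 0.055 ] [-0.74 -0.04 -0.57  0.62]
```

The blue end's underside is about 9 mm above the ledge and 9 mm below the roof, and it is centred to 2 mm. I slide it in 127 mm.

Emit:
{"op": "servo_tool", "data": {
  "targets": [
    [[-0.15,0,0],0],
    [[-0.25,0,0],0],
    [[-0.25,0,0],0],
    [[-0.25,0,0],0],
    [[-0.25,0,0],0],
    [[-0.25,0,0],0],
    [[-0.25,0,0],0],
    [[0,0,0],0]
  ]
}}

```text
clock: 41.25
position: [0.4753, 0.3195, 0.0409]
tool_rot: [3.141, 0.0, 3.12]
force: [0.9, -1.4, -3.9]
grip_width: 0.0289
```

Emit:
{"op": "servo_tool", "data": {
  "targets": [
    [[-0.2,0,0],0],
    [[-0.2,0,0],0],
    [[-0.2,0,0],0],
    [[-0.2,0,0],0],
    [[-0.09,0,0],0],
    [[0,0,0],0]
  ]
}}

```text
clock: 42.0
position: [0.5192, 0.3188, 0.041]
tool_rot: [3.142, 0.0, 3.121]
force: [1.4, -0.0, -5.5]
grip_width: 0.0286
```

```bash
python3 -c "
from lev import *
st(); np.save('w18.npy',bot.get_calibration('wrist'))
f=bot.grab_frame('scene'); crop(f,310,330,110,90,7,'s18c')
f=bot.grab_frame('wrist'); cv2.imwrite('pics/w18.png',f)"
```

```text
{'clock': 42.0, 'position': [0.5192, 0.3188, 0.041], 'tool_rot': [3.1415, 0.0003, 3.1213], 'force': [1.3577, -0.0327, -5.5121], 'grip_width': 0.0286, 'qpos': [-0.1383, 0.8741, -0.782, 1.7399, 0.7853, 0.8704, 0.2725]}
```

View pics/s18c.png

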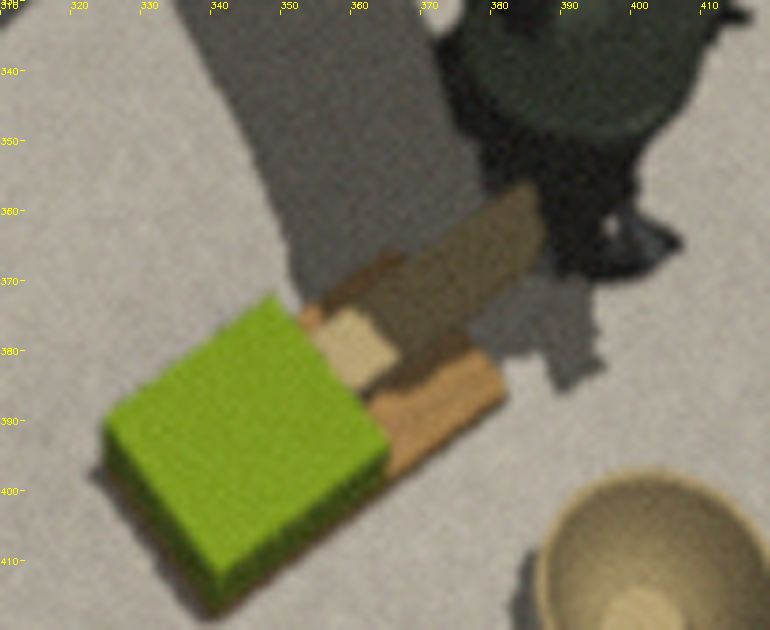

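No blue is visible outside the roof. I lower in small steps, watching the force.

Emit:
{"op": "servo_tool", "data": {
  "targets": [
    [[0,0,0.06],0],
    [[0,0,0.06],0],
    [[0,0,0.04],0],
    [[0,0,0],0]
  ]
}}

```text
clock: 42.6
position: [0.5186, 0.319, 0.0329]
tool_rot: [-3.142, -0.0, 3.122]
force: [-0.1, -0.0, -1.5]
grip_width: 0.0281
```

Emit:
{"op": "servo_tool", "data": {
  "targets": [
    [[0,0,0.05],0],
    [[0,0,0.05],0],
    [[0,0,0],0]
  ]
}}

```text
clock: 42.98
position: [0.5187, 0.3189, 0.0278]
tool_rot: [-3.141, -0.0, 3.122]
force: [-0.3, -0.0, -1.4]
grip_width: 0.0282
```

Emit:
{"op": "servo_tool", "data": {
  "targets": [
    [[0,0,0.04],0],
    [[0,0,0.03],0],
    [[0,0,0],0]
  ]
}}

```text
clock: 43.35
position: [0.5187, 0.3189, 0.0244]
tool_rot: [-3.142, -0.0, 3.122]
force: [-0.1, -0.3, -2.4]
grip_width: 0.0285
```

Emit:
{"op": "servo_tool", "data": {
  "targets": [
    [[0,0,0.03],0],
    [[0,0,0.02],0],
    [[0,0,0],0]
  ]
}}

```text
clock: 43.72
position: [0.5187, 0.3189, 0.022]
tool_rot: [-3.142, -0.0, 3.122]
force: [0.0, -0.4, -0.6]
grip_width: 0.0289
```

Emit:
{"op": "servo_tool", "data": {
  "targets": [
    [[0,0,0.02],0],
    [[0,0,0.01],0],
    [[0,0,0],0]
  ]
}}

```text
clock: 44.1
position: [0.5188, 0.319, 0.0213]
tool_rot: [-3.141, 0.001, 3.122]
force: [-5.4, -4.0, 12.7]
grip_width: 0.028
```

```bash
python3 -c "
from lev import *
st(); np.save('w19.npy',bot.get_calibration('wrist'))
f=bot.grab_frame('scene'); crop(f,310,330,110,90,7,'s19c')
f=bot.grab_frame('wrist'); cv2.imwrite('pics/w19.png',f)"
```

```text
{'clock': 44.1, 'position': [0.5188, 0.319, 0.0213], 'tool_rot': [-3.1415, 0.0005, 3.1218], 'force': [-5.3639, -3.9697, 12.6931], 'grip_width': 0.028, 'qpos': [-0.1509, 0.9001, -0.762, 1.7448, 0.8115, 0.8422, 0.2532]}
```

View pics/s19c.png

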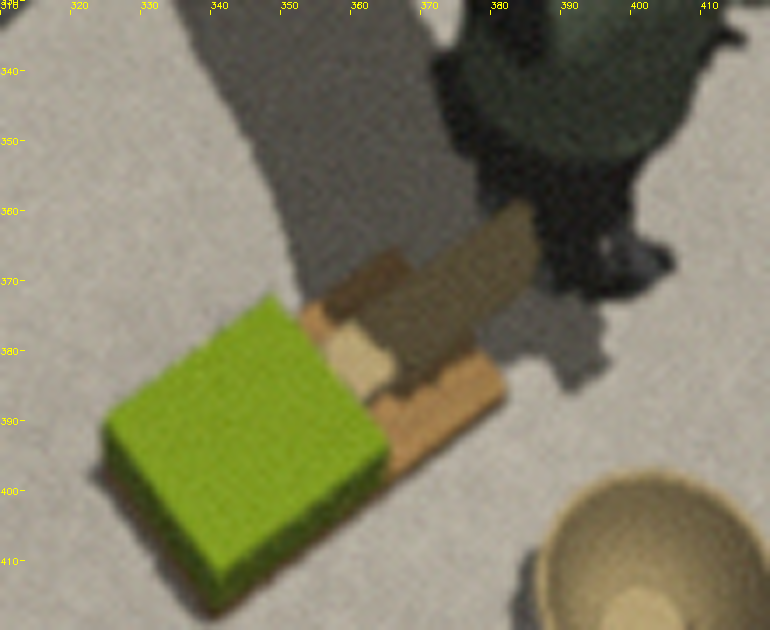

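View pics/w19.png

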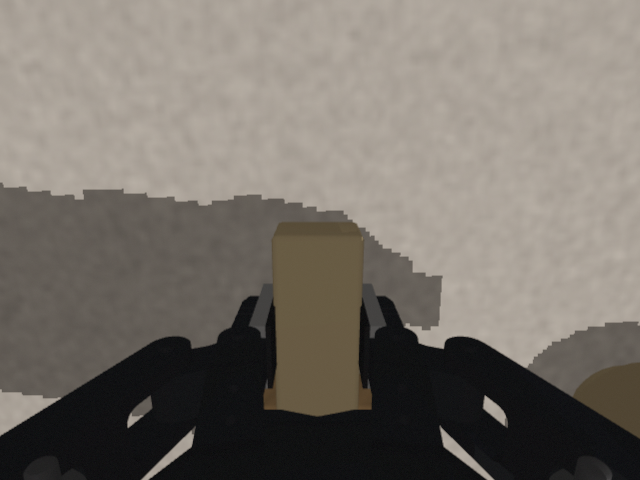

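The bar is on the ledge with 13 N of contact. I ease off 1 mm and open slowly.

Emit:
{"op": "servo_tool", "data": {
  "targets": [
    [[0,0,-0.02],0],
    [[0,0,0],0]
  ]
}}

```text
clock: 44.45
position: [0.5188, 0.319, 0.0217]
tool_rot: [3.141, 0.0, 3.122]
force: [-1.5, -1.2, 3.0]
grip_width: 0.0285
```

Emit:
{"op": "servo_tool", "data": {
  "targets": [
    [[0,0,0],0],
    [[0,0,0],0],
    [[0,0,0],0],
    [[0,0,0],0]
  ],
  "gripper": 0.2,
  "newtons": 20
}}

```text
clock: 44.95
position: [0.5188, 0.3189, 0.0215]
tool_rot: [3.142, -0.0, 3.122]
force: [1.1, -0.5, 0.4]
grip_width: 0.0515
```

Emit:
{"op": "servo_tool", "data": {
  "targets": [
    [[0,0,-0.2],0],
    [[0,0,-0.4],0],
    [[0,0,-0.5],0],
    [[0,0,-0.6],0],
    [[0,0,-0.6],0],
    [[0,0,-0.5],0],
    [[0.5,0,0],0],
    [[0.5,0,0],0],
    [[0,0,0],0]
  ]
}}

```text
clock: 46.08
position: [0.4677, 0.3203, 0.1635]
tool_rot: [3.141, 0.001, 3.124]
force: [0.2, 0.8, 0.0]
grip_width: 0.0514
```

```bash
python3 -c "
from lev import *
st(); np.save('w20.npy',bot.get_calibration('wrist'))
f=bot.grab_frame('scene'); crop(f,310,330,110,90,7,'s20c');cv2.imwrite('pics/s20.png',f)
f=bot.grab_frame('wrist'); cv2.imwrite('pics/w20.png',f)
f=bot.grab_frame('top'); crop(f,180,140,60,100,6,'t20c')"
```

```text
{'clock': 46.075, 'position': [0.4677, 0.3203, 0.1635], 'tool_rot': [3.1414, 0.0014, 3.1237], 'force': [0.2486, 0.8266, 0.0326], 'grip_width': 0.0514, 'qpos': [-0.0823, 0.6666, -0.9134, 1.7895, 0.6218, 1.0004, 0.3076]}
```

View pics/s20c.png

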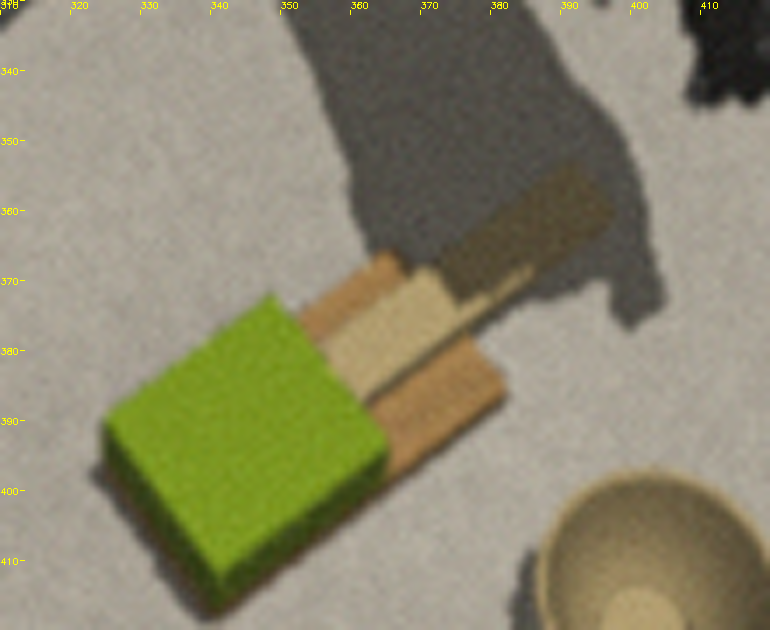

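View pics/t20c.png

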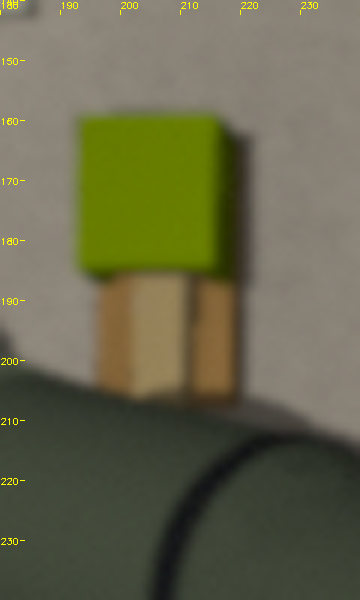

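View pics/s20.png

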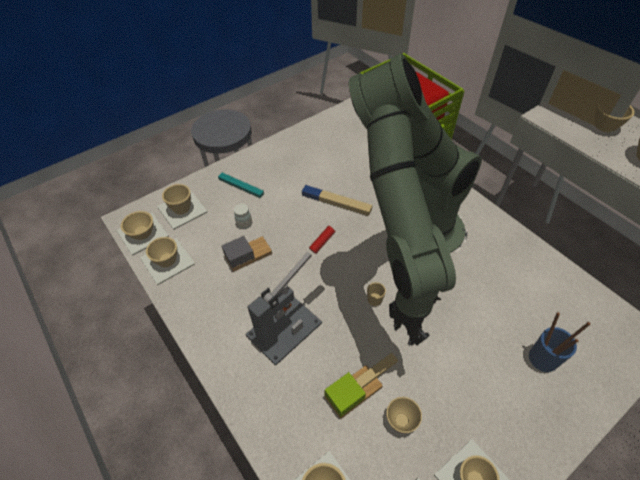

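View pics/w20.png

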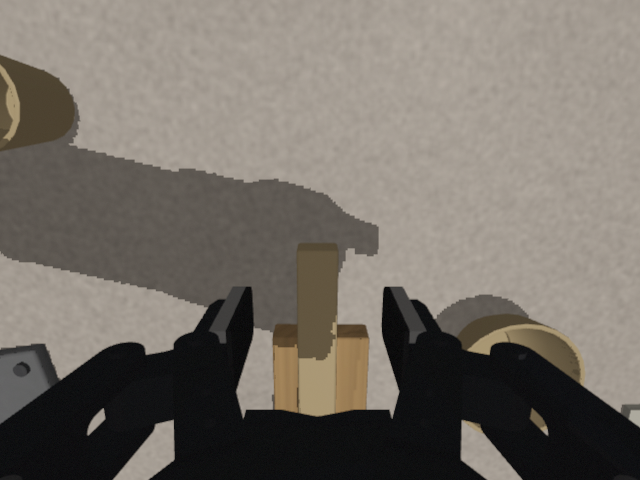

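```bash
python3 -c "
from lev import *
w=np.load('w20.npy',allow_pickle=True).item()
E=[at(w,u,.047) for u in((297,251),(338,251))];L=[at(w,u,.025) for u in((273,337),(369,337))]
e=np.mean(E,0);l=np.mean(L,0);print(e,l,'end to ledge front',l-e)
d=np.array([np.cos(-.022),np.sin(-.022)]);o=l[:2]+.07*d
b=e[:2]+.22*d;r=b-o;print('rack origin',o,'blue end in rack',r@d,r@[-d[1],d[0]])
r=b-[.6336,.3187];print(r@d,r@[-d[1],d[0]])
S=bot.get_calibration('scene')
print([proj(S,[*e[:2],z]).round(1).tolist() for z in(.047,.057)])
for q in(-1,1):
  pass
T=cv2.imread('pics/s20.png')
"
```

```text
[0.48362568 0.32040156 0.047     ] [0.56465289 0.32197963 0.025     ] end to ledge front [ 0.08102721  0.00157807 -0.022     ]
rack origin [0.63463595 0.32043976] blue end in rack 0.06902711260557115 -0.0033601435853299233
0.07002454099146452 -0.0015980169858773494
[[[394.3, 355.9]], [[394.6, 354.5]]]
```

```bash
python3 -c "
from lev import *
bot.job_done(); st()"
```

```text
the job is handed in; nothing more can be done
the job is handed in; nothing more can be done
```

The job is done and was handed in at about 46 s, well under the 72 s limit. No verdict is reported, so the results below are my own last checks.

- **Seating:** I slid the bar about 92 mm out of the grey rack and laid it on the supports. It was within about 3 mm of centre before the pull and about 1 mm after it.
- **Lever:** It went down to its stop, where the force on the arm rose to 26 N, and stayed there about 0.75 s. I eased it back at roughly 0.25 rad/s to its upper stop before letting go.
- **Green rack:** The bar lies flat on the ledge with no blue showing outside the roof. The wrist camera puts the blue end 69–70 mm under the roof and 2–3 mm off the centre line.
- **Rest of the scene:** In the last scene picture the lever is at rest, and the bowl, cup and jar are where they started. The gripper is clear of everything.

**Off plan:**
- The blue end drooped about 9 mm in the second grip. It settled flat on the ledge.
- I briefly over-pulled the lever at its upper stop, to 47 N, and relaxed that before opening.
- The camera fits of the green rack differed from each other by up to 4 mm.

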